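Turn the worn scribing bars and re-tension the marking head

ROBOT

A 6-joint arm with a two-finger parallel gripper is mounted at the origin on the work surface. World frame = base frame: x ahead of the robot, y to its left, z up, the work surface at z = 0. Lengths are in m, angles in rad, forces in N, time in s.
With the tool pointing down it reaches from about 0.375 to 0.9 m from the base axis. Payload 3.1 kg.
Tool frame: the origin (TCP) lies midway between the tips of the shut fingers; the grasp point (between the pads) lies 19 mm behind it (manip.grasp_offset is the distance from the TCP to the grasp point, in m); z points along the fingers, y is the line along which they close (so a half turn about z gives the same grasp; the last joint's range is limited). The gripper opens to 85 mm and grips with 20 to 120 N. Pads are 22 mm wide; open, the fingers measure 114 mm over their backs; the gripper's body (76 mm by 85 mm) begins 54 mm behind the grasp point. The pads swing forward as they close: fully open they stand 13 mm farther back than shut.
Start: joints at [-1.391, 0.527, 1.433, -0, 1.181, -0.178], TCP at [0.219, -0.585, 0.231] pointing down, gripper open.
Joint ranges: [-3.08, 3.08], [-0.75, 2.2], [0.22, 2.44], [-1.43, 4.57], [0, 2.65], [-2.85, 2.85]. Speed limits (rad/s): [2.79, 2.79, 3.14, 3.14, 3.14, 3.14].

INTERFACE

Orientations are given as a unit quaternion [x, y, z, w].
In Python, from station import sensors, cams, order, manip gives the robot as it stands.
- The arm moves only by the tool move_arm, never from a script. Its argument "targets" is a list of rows, each an object of numbers: "dx", "dy", "dz": the shift along the world's x, y, z normalised to -1 to 1, where 1 is 25 mm; "rx", "ry", "rz": the turn, a rotation vector about the world's x, y, z normalised to -1 to 1, where 1 is 30 degrees. A call has exactly 10 rows; each row shifts and turns the commanded pose from where the row before left it; what a row does not reach is not made up. A row lasts 1/8 s, in which the tool goes at most 62.5 mm and 10.7 degrees, less where a joint would pass 70% of its speed; a pose out of reach is approached as far as the arm can. A call with a number of a shift or a turn outside -1 to 1 is refused whole. A call with a gripper value outside its range is refused whole. "claw" is the opening in per cent of the stroke, from 0 (shut) to 100 (fully open), set as the call begins (left out, the last holds). The fingers move at their own pace and stop on an object; "newtons" is the grip in N (left out, the last holds). Time passes only in rows, so rows that do not move let the fingers close, or fill a call up. It gives the time, the measured TCP pose, the force, the opening and the grip force at its end, in the units of the state.
- sensors.sense(): the state, without advancing time (a new reading comes with each control period).
- cams.snapshot(name): name is "side" or "top" or "wrist"; returns the picture (420x560x3 uint8, red, green, blue); there is no depth.
- cams.camera_model(name): a dict with "fx", "fy", "cx", "cy" (pixels), "extrinsics" (4x4, takes a point from world to camera coordinates). Camera axes: x right, y down, z forward; pixel columns grow to the right and rows downward; lengths in m; the calibration is good to about 2 mm. A picture is of the moment at which its call begins: read the wrist's pose just before it. camera_model takes no time and is no camera call; for the wrist camera it gives the pose at the moment of the call.
- order.sign_off(): hands the job in; it is judged then, once.
The state is a dict: "t": time; "q": joint angles; "qd": joint speeds; "tau": joint torques, N m; "tcp_pos": TCP position; "tool_rot": TCP orientation; "force": force on the tool from outside, world axes, zero at the start; "ft_torque": the same for the moment, N m; "finger_gap": opening from 0.0 (shut) to 1.0 (fully open); "gripper_force": force on a finger pad.
Only numpy, scipy, OpenCV 4.12 (cv2) and the standard library are available. Lean on these libraries where they do the work, as an engineer would, in place of code of your own. Each camera call takes 0.05 s, during which the arm holds its last target. There are 200 camera calls.

TASK

Slacken the marking head's tension wheel right off to its slack mark; then, with the wheel still slack, turn end for end every double-ended bar whose blunt worn end sticks out at the front, so that every bar in the head lies fully down in a slot with its sharp fresh point out at the front and its back end at the back stop. Then wind the wheel clockwise until it is firm, with the pointer inside the dark marked arc and never clearly past it, and do not knock over the bottle or the jar.

Things in the scene. Friction and masses are not known exactly. Their poses are not given: they have to be found in the camera images.
- bar1_mid (a point): double-ended steel scribing bar, 180 mm long, 18 mm square, 0.25 to 0.5 kg; this point is its centre (half-way along and up). Its x axis runs along the bar to the fresh end, a 40 mm taper to a sharp point; the other end is a blunt worn stub. It is square from 82 mm on the worn side to 50 mm on the fresh side of the centre. None if this bar is absent.
- bar1_point (a point): the sharp fresh tip of bar1, 90 mm from its centre.
- bar2_mid (a point): the centre of another bar just like bar1, x axis along it to the fresh point. None if absent.
- bar2_point (a point): the sharp fresh tip of bar2, 90 mm from its centre.
- bar3_mid (a point): the centre of another bar just like bar1, x axis along it to the fresh point. None if absent.
- bar3_point (a point): the sharp fresh tip of bar3, 90 mm from its centre.
- bar4_mid (a point): the centre of another bar just like bar1, x axis along it to the fresh point. None if absent.
- bar4_point (a point): the sharp fresh tip of bar4, 90 mm from its centre.
- bar5_mid (a point): the centre of another bar just like bar1, x axis along it to the fresh point. None if absent.
- bar5_point (a point): the sharp fresh tip of bar5, 90 mm from its centre.
- head: the marking head, a grey steel fixture fixed to the bench. Origin at bench level under the middle of its five slots; x points from the open front, where the bars stick out, to the back stop; y across the slots; z up. The wall of the back stop stands at x = 94 mm, 80 mm high; a bar touching it has its centre at x = 4 mm and overhangs the front rail by about 40 mm.
- slot1 (a point): centre of an open-topped slot along the head's x: where the centre of a seated bar belongs, 59 mm above the bench. The slot is two notches, 26 mm wide and 18 mm deep (floor 50 mm up), in two cross-rails 16 mm thick at x = -42 and +42 mm, with a clear space of 68 mm between the rails for fingers, down to a base plate 12 mm up. Takes any bar either way round.
- slot2 (a point): centre of another slot like slot1, 70 mm from it along the head's +y.
- slot3 (a point): centre of another slot like slot1, 140 mm from it along the head's +y.
- slot4 (a point): centre of another slot like slot1, 210 mm from it along the head's +y.
- slot5 (a point): centre of another slot like slot1, 280 mm from it along the head's +y.
- wheel_grip (a point): tension wheel beside slot1: a dark disc 94 mm across on a vertical axis, with a raised black grip bar across it, 70 mm long, 16 mm thick. This point is on the axis, 86 mm above the bench, 13 mm below the bar's top and 25 mm above the disc: a good height to grip. Its x axis runs along the bar to the white pointer on the rim and turns with the wheel.
- wheel (a joint): wheel angle, rad: 0 slack (stop; pointer at the single tick, head's +x), growing when wound clockwise seen from above. Friction 0.28 N m plus spring 0.07 N m per rad: 0.3 N m when slack, firm (0.5 N m) at 2.9 to 3.6, pointer in the dark arc of the dial. Past 3.8 is over-wound; far stop at 4.2. Stays where it is left.
- bottle: closed grey bottle, 64 mm across, 170 mm tall, standing on the bench; origin at the middle of its base, z up.
- jar: closed glass jar, 70 mm across, 80 mm tall, standing on the bench; origin at the middle of its base, z up.
There are look-alikes about, which are no part of the job. What is shaped like the part that bears bar1_mid but red or yellow is not meant.

How it is judged:
By the outcome, as a careful person would: the job done as asked, in the order asked, and still so for the second after the job is handed in, with the robot touching nothing.
Of bar1, bar2, bar3, bar4 only 3 to 4 are there at a start; the rules pass over those that are not, and their reading is None.
At some moment in a run one of bar1, bar2, bar3, bar4, bar5 may be knocked a few centimetres aside while the robot is not near it.
Once in a run the grip may slacken for a moment while it holds something.
It also fails if it takes over 210 s, if anything falls off the work surface, if the arm or the gripper's body presses on something with over 40 N, if the wrist force passes 120 N, or if a joint passes its speed limit or range.

## Working session

There is one attempt and no reset: what is moved stays moved. The work goes in short steps, Python scripts to look and compute and a tool call to move; the robot and the scene stay as the last step left them, time stands still between calls to the robot, and variables do not carry over. Pictures are saved under pics/ and viewed, at most 14 in all, crops included, and the job is handed in when it is done.

Besides the shell and the picture viewer there is one more tool, called after "Call:" as name(argument=value, ...), one argument or row to a line, values as JSON. move_arm: Moves the arm, as the interface text tells. Scaled input: -1 to 1 covers 25 mm each way for a shift and 30 degrees each way for a turn. Its arguments: {"type":"object","properties":{"targets":{"type":"array"},"claw":{"type":"number"},"newtons":{"type":"number"}},"required":["targets"]}

```bash
mkdir -p pics; cat > h.py <<'E'
import numpy as np, cv2
from station import sensors, cams, order, manip
def snap(n,f):
    m=cams.camera_model(n); im=cams.snapshot(n); cv2.imwrite('pics/'+f,cv2.cvtColor(im,cv2.COLOR_RGB2BGR)); return im,m
def ray(m,u,v,z):
    E=np.array(m['extrinsics']); R=E[:3,:3]; c=-R.T@E[:3,3]
    d=R.T@np.array([(u-m['cx'])/m['fx'],(v-m['cy'])/m['fy'],1]); return c+d*(z-c[2])/d[2]
def proj(m,p):
    E=np.array(m['extrinsics']); q=E[:3,:3]@np.array(p)+E[:3,3]; return q[0]/q[2]*m['fx']+m['cx'],q[1]/q[2]*m['fy']+m['cy']
E
python3 - <<'E'
from h import *
np.set_printoptions(precision=3,suppress=True)
for n in('top','side'):
    im,m=snap(n,n+'0.png'); print(n,m['fx'],m['cx'],m['cy'],np.array(m['extrinsics']))
print(sensors.sense()); print(manip.grasp_offset)
E
```

```text
top 493.27475919195246 276.97188592171625 216.91858799358968 [[-0.023 -1.     0.017  0.07 ]
 [-0.996  0.021 -0.089  0.492]
 [ 0.089 -0.019 -0.996  1.314]
 [ 0.     0.     0.     1.   ]]
side 456.7550399704514 277.5482862482193 212.40802501597403 [[-0.769 -0.638 -0.015  0.427]
 [-0.456  0.565 -0.688  0.24 ]
 [ 0.447 -0.522 -0.726  1.071]
 [ 0.     0.     0.     1.   ]]
{'t': 0.1, 'q': array([-1.391,  0.528,  1.434, -0.   ,  1.181, -0.178]), 'qd': array([-0.001, -0.003, -0.005,  0.002,  0.001, -0.   ]), 'tau': array([ -0.   , -44.33 , -17.859,  -0.   ,   0.004,   0.   ]), 'tcp_pos': array([ 0.219, -0.585,  0.23 ]), 'tool_rot': array([ 0.984,  0.178, -0.   , -0.001]), 'force': array([-0.104, -0.568,  0.094]), 'ft_torque': array([0.008, 0.015, 0.   ]), 'gripper_force': 0.0, 'finger_gap': 1.001431535745954}
0.0187
```

View pics/top0.png

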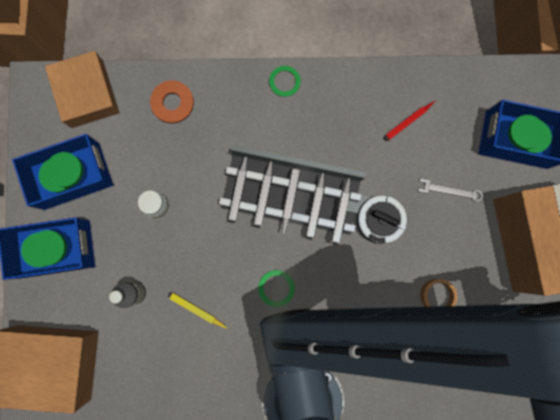

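View pics/side0.png

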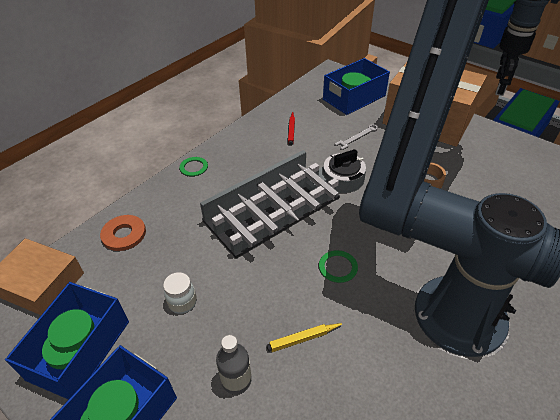

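The top view shows the head around (295,195), its back stop along (230,152)-(363,177), and the wheel at (382,219). There are five steel bars in the slots. The red (410,120) and yellow (198,310) bars are look-alikes. The jar is at (152,204) and the bottle at (122,294). I'll enlarge the head next.

```bash
python3 - <<'E'
import cv2
a=cv2.imread('pics/top0.png')[140:255,210:415]
cv2.imwrite('pics/crop0.png',cv2.resize(a,None,fx=3.9,fy=3.9,interpolation=cv2.INTER_CUBIC))
E
```

```text
(no output)
```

View pics/crop0.png

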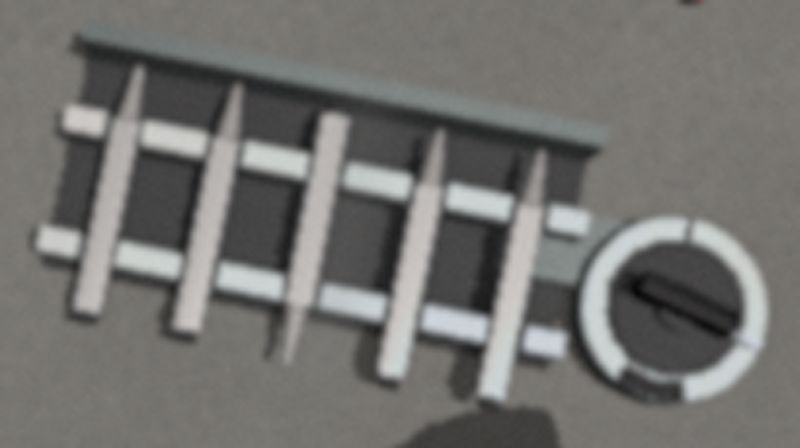

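Reading the crop from left (slot 5) to right (slot 1): the bars in slots 5, 4, 2 and 1 show a blunt end at the front, and the slot 3 bar already has its point out. The pointer is to the right at (748,340). Next I need rough head and wheel positions and the wrist camera's offset.

```bash
python3 - <<'E'
from h import *
np.set_printoptions(precision=4,suppress=True)
m=cams.camera_model('top')
c=lambda x,y,z: ray(m,210+(x+.5)/3.9-.5,140+(y+.5)/3.9-.5,z)
F=[c(40,240,.068),c(565,343,.068)];B=[c(65,120,.068),c(590,222,.068)]
print(F,B)
for a,b in (F,B):
    d=a-b; print('yaw',np.degrees(np.arctan2(d[1],d[0]))-90, np.linalg.norm(d))
o=sum(F+B)/4; print('o',o)
W=c(676,310,.068); P=c(748,340,.065);T=c(692,230,.06)
print('wheel',W, 'pointer dir',np.degrees(np.arctan2(*(P-W)[1::-1])),'tick',np.degrees(np.arctan2(*(T-W)[1::-1])))
g1,g2=c(640,287,.099),c(735,330,.099);print('grip mid',(g1+g2)/2,np.degrees(np.arctan2(*(g2-g1)[1::-1])),np.linalg.norm(g2-g1))
for n,(p,q) in dict(b5=((140,68),(88,312)),b4=((237,85),(186,330)),b3=((335,115),(287,362)),b2=((440,132),(392,378)),b1=((541,150),(492,397))).items():
    p,q=c(*p,.062),c(*q,.062);print(n,(p+q)/2,np.linalg.norm(p-q),np.degrees(np.arctan2(*(p-q)[1::-1])))
s=sensors.sense();w=cams.camera_model('wrist');E=np.array(w['extrinsics']);print('wrist cam',-E[:3,:3].T@E[:3,3]-s['tcp_pos'],E[:3,:3],w['fx'])
import scipy.spatial.transform as t; print(t.Rotation.from_quat(s['tool_rot']).as_matrix())
b=cv2.imread('pics/top0.png')
for n,(u,v,z) in dict(jar=(152,200,.08),bottle=(117,297,.17)).items(): print(n,ray(m,u,v,z))
E
```

```text
[array([0.5338, 0.2084, 0.068 ]), array([ 0.457, -0.142,  0.068])] [array([0.6149, 0.1906, 0.068 ]), array([ 0.5383, -0.1619,  0.068 ])]
yaw -12.357087792242552 0.35876562355876873
yaw -12.254144651324012 0.36074859377524093
o [0.536  0.0238 0.068 ]
wheel [ 0.4776 -0.2176  0.068 ] pointer dir -113.46047597304104 tick -15.350067666342943
grip mid [ 0.4759 -0.218   0.099 ] -115.77372732304502 0.06812699049462731
b5 [0.568  0.1586 0.062 ] 0.1699480630291426 -12.821759336852145
b4 [0.5547 0.093  0.062 ] 0.1705035347947109 -12.820646794881796
b3 [0.5323 0.0262 0.062 ] 0.17124935708330313 -12.345926571279017
b2 [ 0.5196 -0.0445  0.062 ] 0.17064104017244924 -12.677115161356193
b1 [ 0.5056 -0.1121  0.062 ] 0.1714645523600311 -13.132354117274522
wrist cam [0.0775 0.0274 0.1436] [[ 0.3496 -0.9369 -0.001 ]
 [-0.8883 -0.3318  0.3176]
 [-0.2979 -0.1102 -0.9482]] 294.7106792965063
[[ 0.9367  0.3502 -0.0004]
 [ 0.3502 -0.9367  0.0019]
 [ 0.0003 -0.0019 -1.    ]]
jar [0.5389 0.3824 0.08  ]
bottle [0.2985 0.4435 0.17  ]
```

The head origin is about (0.536, 0.024) with yaw about −12.4°. The wheel is about (0.477, −0.218), and its pointer is about 103° clockwise from slack. I'll move over it and refine with the wrist camera.

Call:
move_arm(
  targets=[
    {"dx": 0.7,"dy": 1,"rz": 0.15},
    {"dx": 0.7,"dy": 1,"rz": 0.15},
    {"dx": 0.7,"dy": 1,"rz": 0.15},
    {"dx": 0.7,"dy": 1,"rz": 0.15},
    {"dx": 0.7,"dy": 1,"rz": 0.15},
    {"dx": 0.7,"dy": 1,"rz": 0.15},
    {"dx": 0.7,"dy": 1,"rz": 0.15},
    {"dx": 0.7,"dy": 1,"rz": 0.15},
    {"dx": 0.7,"dy": 1,"rz": 0.15},
    {"dx": 0.7,"dy": 1,"rz": 0.1},
  ],
  claw=60,
)

```text
schema error: expected keys dx, dy, dz, rx, ry, rz
```

Call:
move_arm(
  targets=[
    {"dx": 0.7,"dy": 1},
    {"dx": 0.7,"dy": 1},
    {"dx": 0.7,"dy": 0.7},
    {"dx": 0.7,"dy": 0.7},
    {"dx": 0.5,"dy": 0.3},
    {},
    {},
    {},
    {},
    {},
  ],
)

```text
schema error: expected keys dx, dy, dz, rx, ry, rz
```

```bash
python3 - <<'E'
from h import *
import scipy.spatial.transform as t
np.set_printoptions(precision=4,suppress=True)
s=sensors.sense();R=t.Rotation.from_quat(s['tool_rot']).as_matrix()
print(s['t'],s['tcp_pos'],np.degrees(np.arctan2(R[1,0],R[0,0])),R[:,2],s['finger_gap'])
im,m=snap('wrist','w1.png')
for p in((.477,-.218,.099),(.5055,-.113,.068)): print(proj(m,p))
E
```

```text
0.1 [ 0.2188 -0.5848  0.2304] 20.50054106814242 [-0.0004  0.0019 -1.    ] 1.001431535745954
(np.float64(-160.5354587589266), np.float64(-419.2000495586643))
(np.float64(-283.0550325775327), np.float64(-501.81406466911017))
```

View pics/w1.png

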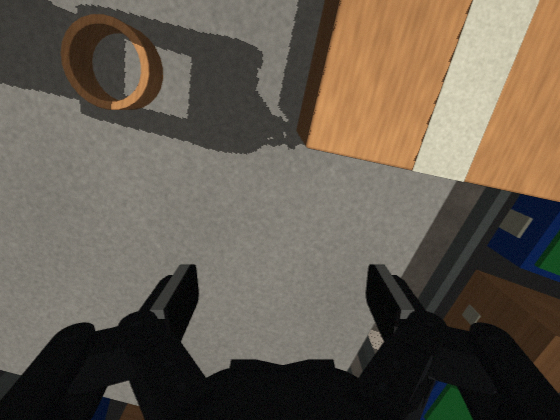

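The move was refused because every row needs all six keys, so this picture only shows the start area: a box at the upper right and the fingers at (180,290) and (390,290). I'll send it again with full rows.

Call:
move_arm(
  targets=[
    {"dx": 0.7,"dy": 1,"dz": 0,"rx": 0,"ry": 0,"rz": 0.15},
    {"dx": 0.7,"dy": 1,"dz": 0,"rx": 0,"ry": 0,"rz": 0.15},
    {"dx": 0.7,"dy": 1,"dz": 0,"rx": 0,"ry": 0,"rz": 0.15},
    {"dx": 0.7,"dy": 1,"dz": 0,"rx": 0,"ry": 0,"rz": 0.15},
    {"dx": 0.7,"dy": 1,"dz": 0,"rx": 0,"ry": 0,"rz": 0.15},
    {"dx": 0.7,"dy": 1,"dz": 0,"rx": 0,"ry": 0,"rz": 0.15},
    {"dx": 0.7,"dy": 1,"dz": 0,"rx": 0,"ry": 0,"rz": 0.15},
    {"dx": 0.7,"dy": 1,"dz": 0,"rx": 0,"ry": 0,"rz": 0.15},
    {"dx": 0.7,"dy": 1,"dz": 0,"rx": 0,"ry": 0,"rz": 0.15},
    {"dx": 0.7,"dy": 1,"dz": 0,"rx": 0,"ry": 0,"rz": 0.1},
  ],
  claw=60,
)

```text
t: 1.4
tcp_pos: [0.3943, -0.3344, 0.2311]
tool_rot: [0.848, 0.531, 0.0, -0.0]
force: [-0.1, 0.7, 0.7]
finger_gap: 0.597
gripper_force: 0.0
```

Call:
move_arm(
  targets=[
    {"dx": 0.7,"dy": 1,"dz": 0,"rx": 0,"ry": 0,"rz": 0},
    {"dx": 0.7,"dy": 1,"dz": 0,"rx": 0,"ry": 0,"rz": 0},
    {"dx": 0.7,"dy": 1,"dz": 0,"rx": 0,"ry": 0,"rz": 0},
    {"dx": 0.7,"dy": 1,"dz": 0,"rx": 0,"ry": 0,"rz": 0},
    {"dx": 0.5,"dy": 0.7,"dz": 0,"rx": 0,"ry": 0,"rz": 0},
    {"dx": 0,"dy": 0,"dz": 0,"rx": 0,"ry": 0,"rz": 0},
    {"dx": 0,"dy": 0,"dz": 0,"rx": 0,"ry": 0,"rz": 0},
    {"dx": 0,"dy": 0,"dz": 0,"rx": 0,"ry": 0,"rz": 0},
    {"dx": 0,"dy": 0,"dz": 0,"rx": 0,"ry": 0,"rz": 0},
    {"dx": 0,"dy": 0,"dz": 0,"rx": 0,"ry": 0,"rz": 0},
  ],
)

```text
t: 2.65
tcp_pos: [0.4762, -0.2183, 0.2313]
tool_rot: [0.848, 0.53, -0.0, -0.0]
force: [-0.1, 0.1, -0.6]
finger_gap: 0.602
gripper_force: 0.0
```

```bash
cat >> h.py <<'E'
from scipy.spatial.transform import Rotation as Rot
np.set_printoptions(precision=4,suppress=True)
def st():
    s=sensors.sense();R=Rot.from_quat(s['tool_rot']).as_matrix()
    print('t',round(s['t'],2),'tcp',s['tcp_pos'],'yaw',round(np.degrees(np.arctan2(R[1,0],R[0,0])),2),'F',s['force'],'gap',round(s['finger_gap'],3),'grip',s['gripper_force'],'q6',s['q'][5]); return s
E
python3 - <<'E'
from h import *
st()
im,m=snap('wrist','w2.png')
for p in((.477,-.218,.099),(.5055,-.113,.068)): print(proj(m,p))
E
```

```text
t 2.65 tcp [ 0.4762 -0.2183  0.2313] yaw 63.95 F [-0.1175  0.0556 -0.5968] gap 0.602 grip 0.0 q6 -0.18873986945069351
(np.float64(281.13204332833385), np.float64(195.6292485708857))
(np.float64(259.6279721534702), np.float64(79.50070491849738))
```

View pics/w2.png

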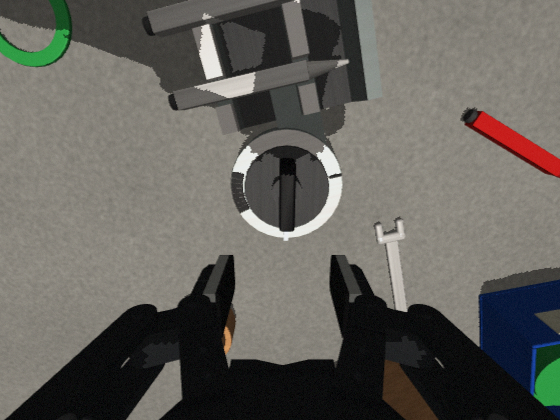

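The wrist view shows the wheel at (287,185) with its grip bar from (288,158) to (287,230), nearly vertical in the picture and lined up with the fingers. The pointer is at (286,239), the slack tick at (340,176) and the dark arc at (238,190).

```bash
python3 - <<'E'
from h import *
m=cams.camera_model('wrist')
a,b=ray(m,288,158,.099),ray(m,287,230,.099)
print((a+b)/2,np.linalg.norm(a-b),np.degrees(np.arctan2(*(a-b)[1::-1])))
im=cv2.imread('pics/w2.png');g=im.max(2);w=(g>200).astype(np.uint8);w[:120]=0;w[250:]=0;w[:,:225]=0;w[:,350:]=0
# ring outer ellipse from white/dark ring pixels
p=np.argwhere(w);print(p.min(0),p.max(0))
c=[ray(m,u,v,.06)[:2] for v,u in p];print('ring centre',cv2.minEnclosingCircle(np.float32(c)))
T=ray(m,340,176,.06);P=ray(m,286,239,.06);print(T,P)
E
```

```text
[ 0.4827 -0.2205  0.099 ] 0.07290581974659124 63.51106465540956
[145 233] [240 341]
ring centre ((0.48060280084609985, -0.2232559621334076), 0.06238419935107231)
[ 0.5393 -0.2363  0.06  ] [ 0.4539 -0.278   0.06  ]
```

Call:
move_arm(
  targets=[
    {"dx": 0.2,"dy": -0.1,"dz": -0.8,"rx": 0,"ry": 0,"rz": 0},
    {"dx": 0,"dy": 0,"dz": -0.8,"rx": 0,"ry": 0,"rz": 0},
    {"dx": 0,"dy": 0,"dz": -0.8,"rx": 0,"ry": 0,"rz": 0},
    {"dx": 0,"dy": 0,"dz": -0.8,"rx": 0,"ry": 0,"rz": 0},
    {"dx": 0,"dy": 0,"dz": -0.8,"rx": 0,"ry": 0,"rz": 0},
    {"dx": 0,"dy": 0,"dz": -0.8,"rx": 0,"ry": 0,"rz": 0},
    {"dx": 0,"dy": 0,"dz": -0.8,"rx": 0,"ry": 0,"rz": 0},
    {"dx": 0,"dy": 0,"dz": -0.8,"rx": 0,"ry": 0,"rz": 0},
    {"dx": 0,"dy": 0,"dz": -0.1,"rx": 0,"ry": 0,"rz": 0},
    {"dx": 0,"dy": 0,"dz": 0,"rx": 0,"ry": 0,"rz": 0},
  ],
)

```text
t: 3.95
tcp_pos: [0.4816, -0.2206, 0.0691]
tool_rot: [0.848, 0.53, 0.0, 0.0]
force: [0.5, -0.0, -0.1]
finger_gap: 0.601
gripper_force: 0.0
```

Call:
move_arm(
  targets=[
    {"dx": 0,"dy": 0,"dz": 0,"rx": 0,"ry": 0,"rz": 0},
    {"dx": 0,"dy": 0,"dz": 0,"rx": 0,"ry": 0,"rz": 0},
    {"dx": 0,"dy": 0,"dz": 0,"rx": 0,"ry": 0,"rz": 0},
    {"dx": 0,"dy": 0,"dz": 0,"rx": 0,"ry": 0,"rz": 0},
    {"dx": 0,"dy": 0,"dz": 0,"rx": 0,"ry": 0,"rz": 0},
    {"dx": 0,"dy": 0,"dz": 0,"rx": 0,"ry": 0,"rz": 0},
    {"dx": 0,"dy": 0,"dz": 0,"rx": 0,"ry": 0,"rz": 0},
    {"dx": 0,"dy": 0,"dz": 0,"rx": 0,"ry": 0,"rz": 0},
    {"dx": 0,"dy": 0,"dz": 0,"rx": 0,"ry": 0,"rz": 0},
    {"dx": 0,"dy": 0,"dz": 0,"rx": 0,"ry": 0,"rz": 0},
  ],
  claw=0,
  newtons=40,
)

```text
t: 5.2
tcp_pos: [0.4808, -0.2202, 0.07]
tool_rot: [0.848, 0.53, -0.0, -0.0]
force: [-2.2, 0.7, 5.7]
finger_gap: 0.33
gripper_force: 39.0
```

```bash
python3 - <<'E'
from h import *
print(st()['ft_torque'])
E
```

```text
t 5.2 tcp [ 0.4808 -0.2202  0.07  ] yaw 64.03 F [-2.2354  0.7423  5.6992] gap 0.33 grip 39.03402507305145 q6 -0.1868066903648951
[0.1125 0.5386 0.0304]
```

The opening reads 28 mm on a 16 mm bar, so I'll check the grasp.

```bash
python3 - <<'E'
from h import *
im,m=snap('wrist','w3.png'); print(proj(m,(.4825,-.2204,.099)),proj(m,(.481,-.22,.061)))
E
```

```text
(np.float64(282.9013963300436), np.float64(295.1804681128756)) (np.float64(280.02040744790355), np.float64(256.1203291868869))
```

View pics/w3.png

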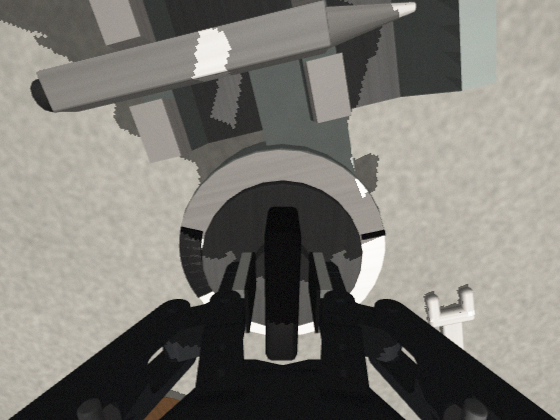

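The bar is between the pads, but they stop about 28 mm apart on what looks like a wider hub below it. I'll open, rise 9 mm and grip again.

Call:
move_arm(
  targets=[
    {"dx": 0,"dy": 0,"dz": 0,"rx": 0,"ry": 0,"rz": 0},
    {"dx": 0,"dy": 0,"dz": 0,"rx": 0,"ry": 0,"rz": 0},
    {"dx": 0,"dy": 0,"dz": 0,"rx": 0,"ry": 0,"rz": 0},
    {"dx": 0,"dy": 0,"dz": 0.2,"rx": 0,"ry": 0,"rz": 0},
    {"dx": 0,"dy": 0,"dz": 0.16,"rx": 0,"ry": 0,"rz": 0},
    {"dx": 0,"dy": 0,"dz": 0,"rx": 0,"ry": 0,"rz": 0},
    {"dx": 0,"dy": 0,"dz": 0,"rx": 0,"ry": 0,"rz": 0},
    {"dx": 0,"dy": 0,"dz": 0,"rx": 0,"ry": 0,"rz": 0},
    {"dx": 0,"dy": 0,"dz": 0,"rx": 0,"ry": 0,"rz": 0},
    {"dx": 0,"dy": 0,"dz": 0,"rx": 0,"ry": 0,"rz": 0},
  ],
  claw=60,
)

```text
t: 6.5
tcp_pos: [0.4814, -0.2204, 0.0777]
tool_rot: [0.848, 0.53, -0.0, -0.0]
force: [-0.5, 0.3, 0.6]
finger_gap: 0.597
gripper_force: 0.0
```

Call:
move_arm(
  targets=[
    {"dx": 0,"dy": 0,"dz": 0,"rx": 0,"ry": 0,"rz": 0},
    {"dx": 0,"dy": 0,"dz": 0,"rx": 0,"ry": 0,"rz": 0},
    {"dx": 0,"dy": 0,"dz": 0,"rx": 0,"ry": 0,"rz": 0},
    {"dx": 0,"dy": 0,"dz": 0,"rx": 0,"ry": 0,"rz": 0},
    {"dx": 0,"dy": 0,"dz": 0,"rx": 0,"ry": 0,"rz": 0},
    {"dx": 0,"dy": 0,"dz": 0,"rx": 0,"ry": 0,"rz": 0},
    {"dx": 0,"dy": 0,"dz": 0,"rx": 0,"ry": 0,"rz": 0},
    {"dx": 0,"dy": 0,"dz": 0,"rx": 0,"ry": 0,"rz": 0},
    {"dx": 0,"dy": 0,"dz": 0,"rx": 0,"ry": 0,"rz": 0},
    {"dx": 0,"dy": 0,"dz": 0,"rx": 0,"ry": 0,"rz": 0},
  ],
  claw=0,
  newtons=40,
)

```text
t: 7.75
tcp_pos: [0.4809, -0.2201, 0.0779]
tool_rot: [0.848, 0.53, -0.0, -0.001]
force: [-3.2, 0.8, 5.3]
finger_gap: 0.181
gripper_force: 41.5
```

The opening is now 15.4 mm, which fits the bar. Now I'll slacken it, turning counter-clockwise.

Call:
move_arm(
  targets=[
    {"dx": 0,"dy": 0,"dz": 0,"rx": 0,"ry": 0,"rz": 0.2},
    {"dx": 0,"dy": 0,"dz": 0,"rx": 0,"ry": 0,"rz": 0.3},
    {"dx": 0,"dy": 0,"dz": 0,"rx": 0,"ry": 0,"rz": 0.3},
    {"dx": 0,"dy": 0,"dz": 0,"rx": 0,"ry": 0,"rz": 0.3},
    {"dx": 0,"dy": 0,"dz": 0,"rx": 0,"ry": 0,"rz": 0.3},
    {"dx": 0,"dy": 0,"dz": 0,"rx": 0,"ry": 0,"rz": 0.3},
    {"dx": 0,"dy": 0,"dz": 0,"rx": 0,"ry": 0,"rz": 0.3},
    {"dx": 0,"dy": 0,"dz": 0,"rx": 0,"ry": 0,"rz": 0.3},
    {"dx": 0,"dy": 0,"dz": 0,"rx": 0,"ry": 0,"rz": 0.3},
    {"dx": 0,"dy": 0,"dz": 0,"rx": 0,"ry": 0,"rz": 0.2},
  ],
)

```text
t: 9.0
tcp_pos: [0.4778, -0.2208, 0.0779]
tool_rot: [0.273, 0.962, -0.001, -0.003]
force: [-12.7, -5.0, 10.0]
finger_gap: 0.174
gripper_force: 42.3
```

```bash
python3 - <<'E'
from h import *
print(st()['ft_torque'])
E
```

```text
t 9.0 tcp [ 0.4778 -0.2208  0.0779] yaw 148.28 F [-12.6799  -4.9797   9.9864] gap 0.174 grip 42.33093202114105 q6 -1.655763891643488
[-0.9719  1.9083 -0.3324]
```

Call:
move_arm(
  targets=[
    {"dx": -0.06,"dy": 0,"dz": 0,"rx": 0,"ry": 0,"rz": 0.1},
    {"dx": -0.06,"dy": 0,"dz": 0,"rx": 0,"ry": 0,"rz": 0.1},
    {"dx": 0,"dy": 0,"dz": 0,"rx": 0,"ry": 0,"rz": 0.1},
    {"dx": 0,"dy": 0,"dz": 0,"rx": 0,"ry": 0,"rz": 0.1},
    {"dx": 0,"dy": 0,"dz": 0,"rx": 0,"ry": 0,"rz": 0.1},
    {"dx": 0,"dy": 0,"dz": 0,"rx": 0,"ry": 0,"rz": 0.05},
    {"dx": 0,"dy": 0,"dz": 0,"rx": 0,"ry": 0,"rz": 0},
    {"dx": 0,"dy": 0,"dz": 0,"rx": 0,"ry": 0,"rz": 0},
    {"dx": 0,"dy": 0,"dz": 0,"rx": 0,"ry": 0,"rz": 0},
    {"dx": 0,"dy": 0,"dz": 0,"rx": 0,"ry": 0,"rz": 0},
  ],
)

```text
t: 10.25
tcp_pos: [0.4775, -0.2215, 0.0779]
tool_rot: [0.135, 0.991, -0.001, -0.001]
force: [-6.6, -3.5, 4.1]
finger_gap: 0.177
gripper_force: 41.6
```

```bash
python3 - <<'E'
from h import *
print(st()['ft_torque'])
E
```

```text
t 10.25 tcp [ 0.4775 -0.2215  0.0779] yaw 164.53 F [-6.6463 -3.5058  4.0709] gap 0.177 grip 41.58183038234711 q6 -1.9439106677108242
[-0.6107  0.994  -0.1941]
```

Call:
move_arm(
  targets=[
    {"dx": 0,"dy": 0,"dz": 0,"rx": 0,"ry": 0,"rz": 0.05},
    {"dx": 0,"dy": 0,"dz": 0,"rx": 0,"ry": 0,"rz": 0.05},
    {"dx": 0,"dy": 0,"dz": 0,"rx": 0,"ry": 0,"rz": 0.05},
    {"dx": 0,"dy": 0,"dz": 0,"rx": 0,"ry": 0,"rz": 0},
    {"dx": 0,"dy": 0,"dz": 0,"rx": 0,"ry": 0,"rz": 0},
    {"dx": 0,"dy": 0,"dz": 0,"rx": 0,"ry": 0,"rz": 0},
    {"dx": 0,"dy": 0,"dz": 0,"rx": 0,"ry": 0,"rz": 0},
    {"dx": 0,"dy": 0,"dz": 0,"rx": 0,"ry": 0,"rz": 0},
    {"dx": 0,"dy": 0,"dz": 0,"rx": 0,"ry": 0,"rz": 0},
    {"dx": 0,"dy": 0,"dz": 0,"rx": 0,"ry": 0,"rz": 0},
  ],
)

```text
t: 11.5
tcp_pos: [0.4775, -0.2216, 0.0779]
tool_rot: [0.098, 0.995, -0.0, -0.0]
force: [-7.3, -5.0, 4.7]
finger_gap: 0.172
gripper_force: 46.9
```

```bash
python3 - <<'E'
from h import *
print(st()['ft_torque'])
E
```

```text
t 11.5 tcp [ 0.4775 -0.2216  0.0779] yaw 168.8 F [-7.3228 -5.0324  4.708 ] gap 0.172 grip 46.912078857421875 q6 -2.020046287870937
[-0.7606  1.0588 -0.887 ]
```

The torque jumped to 0.89 N m at yaw 168.8°, so the wheel is on its slack stop. I'll release, rise, and look with the top camera once the arm is clear.

Call:
move_arm(
  targets=[
    {"dx": 0,"dy": 0,"dz": 0,"rx": 0,"ry": 0,"rz": 0},
    {"dx": 0,"dy": 0,"dz": 0,"rx": 0,"ry": 0,"rz": 0},
    {"dx": 0,"dy": 0,"dz": 0,"rx": 0,"ry": 0,"rz": 0},
    {"dx": 0,"dy": 0,"dz": 0,"rx": 0,"ry": 0,"rz": 0},
    {"dx": 0,"dy": 0,"dz": 0.6,"rx": 0,"ry": 0,"rz": 0},
    {"dx": 0,"dy": 0,"dz": 1,"rx": 0,"ry": 0,"rz": 0},
    {"dx": 0,"dy": 0,"dz": 1,"rx": 0,"ry": 0,"rz": 0},
    {"dx": 0,"dy": 0,"dz": 1,"rx": 0,"ry": 0,"rz": 0},
    {"dx": 0,"dy": 0,"dz": 1,"rx": 0,"ry": 0,"rz": 0},
    {"dx": 0,"dy": 0,"dz": 1,"rx": 0,"ry": 0,"rz": 0},
  ],
  claw=60,
)

```text
t: 12.75
tcp_pos: [0.4784, -0.2203, 0.2198]
tool_rot: [0.096, 0.995, -0.0, 0.001]
force: [-0.4, -0.1, -0.3]
finger_gap: 0.601
gripper_force: 0.0
```

```bash
python3 - <<'E'
from h import *
st()
im,m=snap('wrist','w4.png'); 
E
```

```text
t 12.75 tcp [ 0.4784 -0.2203  0.2198] yaw 169.01 F [-0.3939 -0.1294 -0.3233] gap 0.601 grip 0.0 q6 -2.0228360585209435
```

View pics/w4.png

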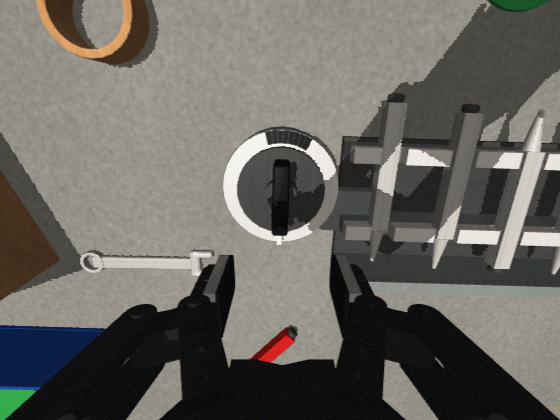

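The pointer sits at (279,241), at the tick on the head's +x side, so the wheel is slack. The bars in slots 1 to 3 are visible at (385,180), (455,185) and (520,190). I'll move above slot 1 to refine the position.

Call:
move_arm(
  targets=[
    {"dx": 0.2,"dy": 0.8,"dz": 0,"rx": 0,"ry": 0,"rz": -0.05},
    {"dx": 0.2,"dy": 0.8,"dz": 0,"rx": 0,"ry": 0,"rz": 0},
    {"dx": 0.2,"dy": 0.8,"dz": 0,"rx": 0,"ry": 0,"rz": 0},
    {"dx": 0.2,"dy": 0.8,"dz": 0,"rx": 0,"ry": 0,"rz": 0},
    {"dx": 0.2,"dy": 0.8,"dz": 0,"rx": 0,"ry": 0,"rz": 0},
    {"dx": 0.1,"dy": 0.3,"dz": 0,"rx": 0,"ry": 0,"rz": 0},
    {"dx": 0,"dy": 0,"dz": 0,"rx": 0,"ry": 0,"rz": 0},
    {"dx": 0,"dy": 0,"dz": 0,"rx": 0,"ry": 0,"rz": 0},
    {"dx": 0,"dy": 0,"dz": 0,"rx": 0,"ry": 0,"rz": 0},
    {"dx": 0,"dy": 0,"dz": 0,"rx": 0,"ry": 0,"rz": 0},
  ],
)

```text
t: 14.05
tcp_pos: [0.5058, -0.1134, 0.2178]
tool_rot: [0.109, 0.994, -0.0, 0.0]
force: [0.3, -0.4, -0.4]
finger_gap: 0.596
gripper_force: 0.0
```

```bash
python3 - <<'E'
from h import *
st()
im,m=snap('wrist','w5.png')
o=np.array([.536,.0238]);hx=np.array([.9767,-.2147]);hy=np.array([.2147,.9767])
import json
json.dump({k:np.array(v).tolist() for k,v in m.items()},open('w5.json','w'))
for x in(-.042,.042,.094):print(x,[tuple(np.round(proj(m,(*(o+x*hx+y*hy),.068)))) for y in(-.175,-.14,-.07,0,.07)])
E
```

```text
t 14.05 tcp [ 0.5058 -0.1134  0.2178] yaw 167.46 F [ 0.2984 -0.3772 -0.4271] gap 0.596 grip 0.0 q6 -1.7880796897914344
-0.042 [(np.float64(248.0), np.float64(150.0)), (np.float64(283.0), np.float64(150.0)), (np.float64(354.0), np.float64(150.0)), (np.float64(425.0), np.float64(149.0)), (np.float64(497.0), np.float64(149.0))]
0.042 [(np.float64(251.0), np.float64(229.0)), (np.float64(283.0), np.float64(229.0)), (np.float64(348.0), np.float64(229.0)), (np.float64(414.0), np.float64(228.0)), (np.float64(479.0), np.float64(228.0))]
0.094 [(np.float64(253.0), np.float64(271.0)), (np.float64(283.0), np.float64(271.0)), (np.float64(345.0), np.float64(271.0)), (np.float64(407.0), np.float64(271.0)), (np.float64(469.0), np.float64(271.0))]
```

View pics/w5.png

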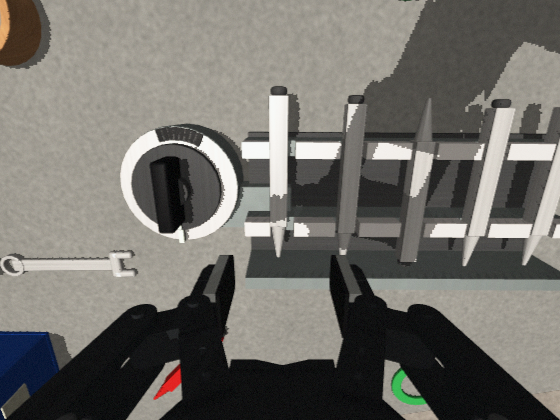

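The predicted rails at rows 150 and 229 match the picture. Bar 1 runs from (279,90) to (278,257), bar 2 from (355,98) to (343,253), bar 3 from (428,100) to (408,262), bar 4 from (502,102) to (465,264), and the wheel pointer is at (181,235). I'll convert these to bar centres.

```bash
cat >> h.py <<'E'
O=np.array([.536,.0238]);HX=np.array([.9767,-.2147]);HY=np.array([.2147,.9767])
def toh(p): d=np.array(p)[:2]-O; return np.array([d@HX,d@HY])
def tow(x,y): return O+x*HX+y*HY
E
python3 - <<'E'
from h import *
m=cams.camera_model('wrist')
for n,w,f in((1,(279,93),(278,257)),(2,(355,101),(343,253)),(3,(408,262),(428,99)),(4,(502,105),(465,264))):
    a,b=toh(ray(m,*w,.062)),toh(ray(m,*f,.059));print(n,a,b,(a+b)/2,'worn-based mid',a+np.sign(b-a)*[.09,0])
print('slots',[tow(0.0,y) for y in(-.14,-.07,0,.07,.14)])
E
```

```text
1 [-0.0947 -0.1438] [ 0.0808 -0.1461] [-0.0069 -0.145 ] worn-based mid [-0.0047 -0.1438]
2 [-0.0873 -0.0713] [ 0.0759 -0.0718] [-0.0057 -0.0715] worn-based mid [ 0.0027 -0.0713]
3 [0.086  0.0025] [-0.089  -0.0004] [-0.0015  0.001 ] worn-based mid [-0.004   0.0025]
4 [-0.0833  0.07  ] [0.0905 0.0702] [0.0036 0.0701] worn-based mid [0.0067 0.07  ]
slots [array([ 0.5059, -0.1129]), array([ 0.521 , -0.0446]), array([0.536 , 0.0238]), array([0.551 , 0.0922]), array([0.5661, 0.1605])]
```

Call:
move_arm(
  targets=[
    {"dx": -0.2,"dy": -0.1,"dz": -0.9,"rx": 0,"ry": 0,"rz": 0},
    {"dx": 0,"dy": 0,"dz": -0.9,"rx": 0,"ry": 0,"rz": 0},
    {"dx": 0,"dy": 0,"dz": -0.9,"rx": 0,"ry": 0,"rz": 0},
    {"dx": 0,"dy": 0,"dz": -0.9,"rx": 0,"ry": 0,"rz": 0},
    {"dx": 0,"dy": 0,"dz": -0.9,"rx": 0,"ry": 0,"rz": 0},
    {"dx": 0,"dy": 0,"dz": -0.9,"rx": 0,"ry": 0,"rz": 0},
    {"dx": 0,"dy": 0,"dz": -0.9,"rx": 0,"ry": 0,"rz": 0},
    {"dx": 0,"dy": 0,"dz": -0.7,"rx": 0,"ry": 0,"rz": 0},
    {"dx": 0,"dy": 0,"dz": 0,"rx": 0,"ry": 0,"rz": 0},
    {"dx": 0,"dy": 0,"dz": 0,"rx": 0,"ry": 0,"rz": 0},
  ],
)

```text
t: 15.35
tcp_pos: [0.5013, -0.1156, 0.0432]
tool_rot: [0.109, 0.994, -0.0, 0.0]
force: [0.3, 0.4, -0.4]
finger_gap: 0.597
gripper_force: 0.0
```

Call:
move_arm(
  targets=[
    {"dx": 0,"dy": 0,"dz": 0,"rx": 0,"ry": 0,"rz": 0},
    {"dx": 0,"dy": 0,"dz": 0,"rx": 0,"ry": 0,"rz": 0},
    {"dx": 0,"dy": 0,"dz": 0,"rx": 0,"ry": 0,"rz": 0},
    {"dx": 0,"dy": 0,"dz": 0,"rx": 0,"ry": 0,"rz": 0},
    {"dx": 0,"dy": 0,"dz": 0,"rx": 0,"ry": 0,"rz": 0},
    {"dx": 0,"dy": 0,"dz": 0,"rx": 0,"ry": 0,"rz": 0},
    {"dx": 0,"dy": 0,"dz": 0.2,"rx": 0,"ry": 0,"rz": 0},
    {"dx": 0,"dy": 0,"dz": 0.4,"rx": 0,"ry": 0,"rz": 0},
    {"dx": 0,"dy": 0,"dz": 0.6,"rx": 0,"ry": 0,"rz": 0},
    {"dx": 0,"dy": 0,"dz": 0.6,"rx": 0,"ry": 0,"rz": 0},
  ],
  claw=0,
  newtons=70,
)

```text
t: 16.6
tcp_pos: [0.5009, -0.1154, 0.0889]
tool_rot: [0.109, 0.994, -0.0, 0.0]
force: [-0.0, 0.7, -4.7]
finger_gap: 0.196
gripper_force: 68.4
```

```bash
python3 - <<'E'
from h import *
s=st(); print(toh(s['tcp_pos']))
E
```

```text
t 16.6 tcp [ 0.5009 -0.1154  0.0889] yaw 167.5 F [-0.0137  0.6716 -4.6834] gap 0.196 grip 68.39858293533325 q6 -1.7966877973372093
[-0.0044 -0.1435]
```

Bar 1 is held, weighing about 0.48 kg. I'll lift it and turn it 180° clockwise above the head.

Call:
move_arm(
  targets=[
    {"dx": 0,"dy": 0,"dz": 0.8,"rx": 0,"ry": 0,"rz": 0},
    {"dx": 0.2,"dy": 0.1,"dz": 0.8,"rx": 0,"ry": 0,"rz": 0},
    {"dx": 0,"dy": 0,"dz": 0.8,"rx": 0,"ry": 0,"rz": -0.2},
    {"dx": 0,"dy": 0,"dz": 0,"rx": 0,"ry": 0,"rz": -0.3},
    {"dx": 0,"dy": 0,"dz": 0,"rx": 0,"ry": 0,"rz": -0.3},
    {"dx": 0,"dy": 0,"dz": 0,"rx": 0,"ry": 0,"rz": -0.3},
    {"dx": 0,"dy": 0,"dz": 0,"rx": 0,"ry": 0,"rz": -0.3},
    {"dx": 0,"dy": 0,"dz": 0,"rx": 0,"ry": 0,"rz": -0.3},
    {"dx": 0,"dy": 0,"dz": 0,"rx": 0,"ry": 0,"rz": -0.3},
    {"dx": 0,"dy": 0,"dz": 0,"rx": 0,"ry": 0,"rz": -0.3},
  ],
)

```text
t: 17.85
tcp_pos: [0.5056, -0.1127, 0.1487]
tool_rot: [0.655, 0.756, -0.0, 0.0]
force: [-0.3, -0.3, -4.0]
finger_gap: 0.195
gripper_force: 68.4
```

Call:
move_arm(
  targets=[
    {"dx": 0,"dy": 0,"dz": 0,"rx": 0,"ry": 0,"rz": -0.3},
    {"dx": 0,"dy": 0,"dz": 0,"rx": 0,"ry": 0,"rz": -0.3},
    {"dx": 0,"dy": 0,"dz": 0,"rx": 0,"ry": 0,"rz": -0.3},
    {"dx": 0,"dy": 0,"dz": 0,"rx": 0,"ry": 0,"rz": -0.3},
    {"dx": 0,"dy": 0,"dz": 0,"rx": 0,"ry": 0,"rz": -0.3},
    {"dx": 0,"dy": 0,"dz": 0,"rx": 0,"ry": 0,"rz": -0.3},
    {"dx": 0,"dy": 0,"dz": 0,"rx": 0,"ry": 0,"rz": -0.3},
    {"dx": 0,"dy": 0,"dz": 0,"rx": 0,"ry": 0,"rz": -0.3},
    {"dx": 0,"dy": 0,"dz": 0,"rx": 0,"ry": 0,"rz": -0.3},
    {"dx": 0,"dy": 0,"dz": 0,"rx": 0,"ry": 0,"rz": -0.3},
  ],
)

```text
t: 19.1
tcp_pos: [0.5054, -0.1126, 0.1486]
tool_rot: [0.997, 0.072, -0.0, -0.0]
force: [0.3, 0.5, -5.3]
finger_gap: 0.193
gripper_force: 68.4
```

```bash
python3 - <<'E'
from h import *
s=st(); print(toh(s['tcp_pos']))
E
```

```text
t 19.1 tcp [ 0.5054 -0.1126  0.1486] yaw 8.21 F [ 0.2763  0.5037 -5.3424] gap 0.193 grip 68.4486186504364 q6 0.992227035215465
[-0.0006 -0.1398]
```

Call:
move_arm(
  targets=[
    {"dx": 0,"dy": 0,"dz": 0,"rx": 0,"ry": 0,"rz": -0.23},
    {"dx": 0,"dy": 0,"dz": 0,"rx": 0,"ry": 0,"rz": -0.23},
    {"dx": 0,"dy": 0,"dz": 0,"rx": 0,"ry": 0,"rz": -0.23},
    {"dx": 0,"dy": 0,"dz": -0.8,"rx": 0,"ry": 0,"rz": 0},
    {"dx": 0,"dy": 0,"dz": -0.8,"rx": 0,"ry": 0,"rz": 0},
    {"dx": 0,"dy": 0,"dz": -0.8,"rx": 0,"ry": 0,"rz": 0},
    {"dx": 0,"dy": 0,"dz": -0.5,"rx": 0,"ry": 0,"rz": 0},
    {"dx": 0,"dy": 0,"dz": -0.4,"rx": 0,"ry": 0,"rz": 0},
    {"dx": 0,"dy": 0,"dz": -0.3,"rx": 0,"ry": 0,"rz": 0},
    {"dx": 0,"dy": 0,"dz": 0,"rx": 0,"ry": 0,"rz": 0},
  ],
)

```text
t: 20.35
tcp_pos: [0.5058, -0.1129, 0.0581]
tool_rot: [0.994, -0.106, 0.0, 0.0]
force: [-3.4, 1.2, 3.0]
finger_gap: 0.195
gripper_force: 70.1
```

```bash
python3 - <<'E'
from h import *
s=st(); print(toh(s['tcp_pos']))
E
```

```text
t 20.35 tcp [ 0.5058 -0.1129  0.0581] yaw -12.2 F [-3.4103  1.2236  2.9901] gap 0.195 grip 70.0746738910675 q6 1.3483947519110961
[-0.0001 -0.14  ]
```

A force along −x of the head appeared, which means the bar's end is rubbing the back wall. I'll back off 5 mm and go on down.

Call:
move_arm(
  targets=[
    {"dx": -0.1,"dy": 0.02,"dz": 0.1,"rx": 0,"ry": 0,"rz": 0},
    {"dx": -0.1,"dy": 0.02,"dz": 0,"rx": 0,"ry": 0,"rz": 0},
    {"dx": 0,"dy": 0,"dz": 0,"rx": 0,"ry": 0,"rz": 0},
    {"dx": 0,"dy": 0,"dz": -0.2,"rx": 0,"ry": 0,"rz": 0},
    {"dx": 0,"dy": 0,"dz": -0.2,"rx": 0,"ry": 0,"rz": 0},
    {"dx": 0,"dy": 0,"dz": -0.2,"rx": 0,"ry": 0,"rz": 0},
    {"dx": 0,"dy": 0,"dz": 0,"rx": 0,"ry": 0,"rz": 0},
    {"dx": 0,"dy": 0,"dz": 0,"rx": 0,"ry": 0,"rz": 0},
    {"dx": 0,"dy": 0,"dz": 0,"rx": 0,"ry": 0,"rz": 0},
    {"dx": 0,"dy": 0,"dz": 0,"rx": 0,"ry": 0,"rz": 0},
  ],
)

```text
t: 21.6
tcp_pos: [0.5008, -0.1118, 0.0478]
tool_rot: [0.994, -0.106, 0.0, 0.0]
force: [-5.0, 1.9, 23.3]
finger_gap: 0.199
gripper_force: 73.2
```

```bash
python3 - <<'E'
from h import *
s=st(); print(toh(s['tcp_pos']))
E
```

```text
t 21.6 tcp [ 0.5008 -0.1118  0.0478] yaw -12.2 F [-4.975   1.8809 23.3488] gap 0.199 grip 73.1758975982666 q6 1.3461722313248348
[-0.0053 -0.14  ]
```

The tool is 4.6 mm high with 28 N of upward force, so I'll look.

```bash
python3 - <<'E'
from h import *
im,m=snap('wrist','w6.png'); im2,m2=snap('side','s6.png')
print(proj(m2,(*tow(0,-.14),.06)),proj(m,(*tow(.042,-.14),.068)),proj(m,(*tow(.094,-.14),.08)))
a=cv2.resize(cv2.imread('pics/s6.png')[130:270,190:390],(560,392),interpolation=cv2.INTER_CUBIC)
b=cv2.resize(cv2.imread('pics/w6.png')[0:420,130:430],(240,336))
c=np.zeros((392,800,3),np.uint8);c[:,:560]=a;c[:336,560:]=b
cv2.imwrite('pics/c6.png',c)
E
```

```text
(np.float64(315.2849852944041), np.float64(179.14892772158828)) (np.float64(280.2181891301105), np.float64(194.73613310882382)) (np.float64(280.21517139942154), np.float64(57.71297978300234))
```

View pics/c6.png

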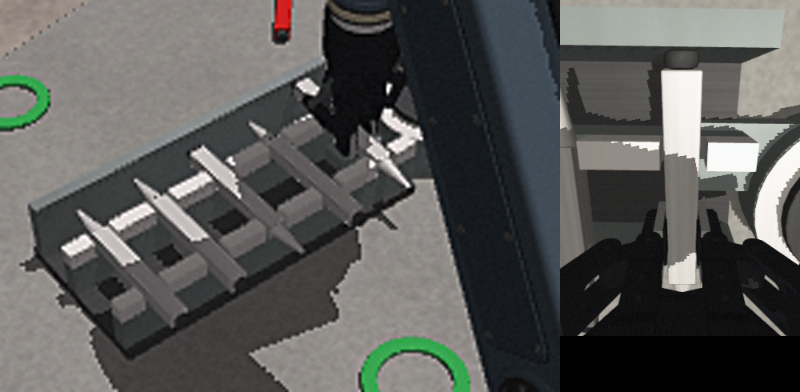

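```bash
python3 - <<'E'
from h import *
m=cams.camera_model('wrist');s=st();t=s['ft_torque'];print('moment about hx,hy',t[0]*HX[0]+t[1]*HX[1],t[:2]@HY)
for z in(.05,.06,.068,.075,.085):print(z,[np.round(proj(m,(*tow(x,-.14),z))) for x in(.077,.082,.087)], 'width',proj(m,(*tow(.08,-.149),z))[0]-proj(m,(*tow(.08,-.131),z))[0])
g=cv2.imread('pics/w6.png',0)
print(g[60:100:2,282]); print(g[100,255:310]);print(g[230,255:310])
print('w@x=.0',[proj(m,(*tow(.02,-.149),z))[0]-proj(m,(*tow(.02,-.131),z))[0] for z in (.06,.068,.076)],[proj(m,(*tow(.02,-.14),z))[1] for z in (.06,.068,.076)])
E
```

```text
t 21.7 tcp [ 0.5008 -0.1118  0.0479] yaw -12.2 F [-4.7584  1.701  22.6475] gap 0.194 grip 73.17566871643066 q6 1.3461853790536902
moment about hx,hy 0.14123365012477113 1.3547647482797043
0.05 [array([280., 110.]), array([280.,  98.]), array([281.,  86.])] width 39.78291045605363
0.06 [array([280., 110.]), array([280.,  97.]), array([280.,  84.])] width 42.82887374450746
0.068 [array([280., 110.]), array([280.,  97.]), array([280.,  83.])] width 45.62338322690016
0.075 [array([280., 110.]), array([280.,  96.]), array([280.,  81.])] width 48.38583852526472
0.085 [array([280., 110.]), array([280.,  95.]), array([280.,  79.])] width 52.967456237078494
[ 49  42  79  81  82  88  86  81  82  77  76  75  61  38 202 244 246 247
 247 247]
[ 43 121 185 227 236 237 238 238 238 240 241 241 242 242 242 242 241 243
 242 243 243 243 243 246 245 246 247 246 246 246 246 247 246 246 246 247
 246 246 247 246 246 246 246 246 247 246 247 249 249 250 248 236 169 109
  97]
[ 39  39  39  39  41  45  89 114 115 113 117 116 117 119 121 120 123 118
 119 117 118 114 115 115 114 118 117 116 116 116 116 112 117 114 113 117
 113 112 112 111 114 108 113 113 115 114 114 110  87  80  85  82  81  83
  82]
w@x=.0 [np.float64(37.12396857464381), np.float64(39.20549932180097), np.float64(41.534317105427306)] [np.float64(233.82233042533775), np.float64(240.8316070667329), np.float64(248.67358309934662)]
```

The bar is pitched about 5° with its back end up. Its worn end is rubbing the wall and its front is on the front notch floor. I'll back off 4 mm, ease up, release so it drops flat, then regrip lower down and push.

Call:
move_arm(
  targets=[
    {"dx": -0.08,"dy": 0.02,"dz": 0.08,"rx": 0,"ry": 0,"rz": 0},
    {"dx": -0.08,"dy": 0.02,"dz": 0,"rx": 0,"ry": 0,"rz": 0},
    {"dx": 0,"dy": 0,"dz": 0,"rx": 0,"ry": 0,"rz": 0},
    {"dx": 0,"dy": 0,"dz": 0,"rx": 0,"ry": 0,"rz": 0},
    {"dx": 0,"dy": 0,"dz": 0,"rx": 0,"ry": 0,"rz": 0},
    {"dx": 0,"dy": 0,"dz": 0,"rx": 0,"ry": 0,"rz": 0},
    {"dx": 0,"dy": 0,"dz": 0,"rx": 0,"ry": 0,"rz": 0},
    {"dx": 0,"dy": 0,"dz": 0,"rx": 0,"ry": 0,"rz": 0},
    {"dx": 0,"dy": 0,"dz": 0,"rx": 0,"ry": 0,"rz": 0},
    {"dx": 0,"dy": 0,"dz": 0,"rx": 0,"ry": 0,"rz": 0},
  ],
)

```text
t: 22.95
tcp_pos: [0.5005, -0.1119, 0.0485]
tool_rot: [0.994, -0.107, 0.004, 0.001]
force: [4.3, 1.8, 8.5]
finger_gap: 0.196
gripper_force: 71.0
```

Call:
move_arm(
  targets=[
    {"dx": 0,"dy": 0,"dz": 0,"rx": 0,"ry": 0,"rz": 0},
    {"dx": 0,"dy": 0,"dz": 0,"rx": 0,"ry": 0,"rz": 0},
    {"dx": 0,"dy": 0,"dz": 0,"rx": 0,"ry": 0,"rz": 0},
    {"dx": 0,"dy": 0,"dz": 0,"rx": 0,"ry": 0,"rz": 0},
    {"dx": 0,"dy": 0,"dz": -0.1,"rx": 0,"ry": 0,"rz": 0},
    {"dx": 0,"dy": 0,"dz": -0.1,"rx": 0,"ry": 0,"rz": 0},
    {"dx": 0,"dy": 0,"dz": 0,"rx": 0,"ry": 0,"rz": 0},
    {"dx": 0,"dy": 0,"dz": 0,"rx": 0,"ry": 0,"rz": 0},
    {"dx": 0,"dy": 0,"dz": 0,"rx": 0,"ry": 0,"rz": 0},
    {"dx": 0,"dy": 0,"dz": 0,"rx": 0,"ry": 0,"rz": 0},
  ],
  claw=45,
)

```text
t: 24.2
tcp_pos: [0.497, -0.1109, 0.0424]
tool_rot: [0.994, -0.106, 0.0, 0.0]
force: [-0.1, -0.2, 0.7]
finger_gap: 0.451
gripper_force: 0.0
```

```bash
python3 - <<'E'
from h import *
s=st();print(toh(s['tcp_pos']))
snap('wrist','w7.png');m=cams.camera_model('wrist')
g=cv2.imread('pics/w7.png',0)
for r in (100,120,230):print(r,g[r,240:325:2])
print(g[50:120:2,282])
E
```

```text
t 24.2 tcp [ 0.497  -0.1109  0.0424] yaw -12.2 F [-0.0551 -0.2227  0.6751] gap 0.451 grip 0.0 q6 1.3443475004073908
[-0.0092 -0.14  ]
100 [ 89  89  91  58  37  38  38  39  42  42 153 234 236 237 240 241 241 241
 240 241 242 244 245 244 244 244 244 244 243 243 244 245 247 221  95  94
  95  95  98  94  99  98  94]
120 [ 90  88  91  89  39  43  44  43  38  40 128 231 235 236 237 240 241 239
 240 240 242 243 243 243 243 243 243 243 243 242 241 245 246 177  96  97
  98  94  99  98  97  97  95]
230 [ 36  37  36  42  36  38  34  34  36  40  38  66 119 116 118 126 121 126
 120 120 120 119 120 122 121 122 117 119 116 117 119 113 100  80  81  83
  82  85  78  79 179 180 179]
[ 48  59  74  77  78  82  82  85  88  82  83  32 165 243 246 246 245 245
 245 245 245 246 244 245 245 244 244 243 244 244 244 243 243 243 243]
```

```bash
python3 - <<'E'
from h import *
m=cams.camera_model('wrist')
print('worn shoulder head xy',toh(ray(m,283,74,.068)))
for z in(.064,.068,.072):
  a,b=[toh(ray(m,u,100,z)) for u in(260,306.5)];c,d=[toh(ray(m,u,230,z)) for u in(262.5,304.5)];print(z,(a-b)[1],a,b,(c-d)[1],c,d)
E
```

```text
worn shoulder head xy [ 0.0856 -0.141 ]
0.064 0.01808709506082315 [ 0.0768 -0.1321] [ 0.0768 -0.1502] 0.018812152728910403 [ 0.022  -0.1321] [ 0.0221 -0.1509]
0.068 0.017493893107763336 [ 0.0767 -0.1324] [ 0.0767 -0.1499] 0.018195171079700145 [ 0.0237 -0.1323] [ 0.0238 -0.1505]
0.072 0.016900691154703523 [ 0.0766 -0.1326] [ 0.0766 -0.1495] 0.01757818943048986 [ 0.0254 -0.1326] [ 0.0255 -0.1502]
```

Bar 1 now lies flat with its top at about 66–68 mm, and its centre is at x ≈ 3.6 mm. I'll give it a gentle nudge to the stop, release and rise.

Call:
move_arm(
  targets=[
    {"dx": 0,"dy": 0,"dz": 0,"rx": 0,"ry": 0,"rz": 0},
    {"dx": 0,"dy": 0,"dz": 0,"rx": 0,"ry": 0,"rz": 0},
    {"dx": 0,"dy": 0,"dz": 0,"rx": 0,"ry": 0,"rz": 0},
    {"dx": 0,"dy": 0,"dz": 0,"rx": 0,"ry": 0,"rz": 0},
    {"dx": 0,"dy": 0,"dz": 0,"rx": 0,"ry": 0,"rz": 0},
    {"dx": 0.05,"dy": -0.01,"dz": 0,"rx": 0,"ry": 0,"rz": 0},
    {"dx": 0.05,"dy": -0.01,"dz": 0,"rx": 0,"ry": 0,"rz": 0},
    {"dx": 0.05,"dy": -0.01,"dz": 0,"rx": 0,"ry": 0,"rz": 0},
    {"dx": 0,"dy": 0,"dz": 0,"rx": 0,"ry": 0,"rz": 0},
    {"dx": 0,"dy": 0,"dz": 0,"rx": 0,"ry": 0,"rz": 0},
  ],
  claw=0,
  newtons=25,
)

```text
t: 25.5
tcp_pos: [0.4968, -0.1109, 0.0424]
tool_rot: [0.994, -0.106, -0.004, -0.001]
force: [-9.3, -3.3, 9.9]
finger_gap: 0.207
gripper_force: 27.3
```

Call:
move_arm(
  targets=[
    {"dx": 0,"dy": 0,"dz": 0,"rx": 0,"ry": 0,"rz": 0},
    {"dx": 0,"dy": 0,"dz": 0,"rx": 0,"ry": 0,"rz": 0},
    {"dx": 0,"dy": 0,"dz": 0,"rx": 0,"ry": 0,"rz": 0},
    {"dx": 0,"dy": 0,"dz": 1,"rx": 0,"ry": 0,"rz": 0},
    {"dx": 0,"dy": 0,"dz": 1,"rx": 0,"ry": 0,"rz": 0},
    {"dx": 0,"dy": 0,"dz": 1,"rx": 0,"ry": 0,"rz": 0},
    {"dx": 0,"dy": 0,"dz": 1,"rx": 0,"ry": 0,"rz": 0},
    {"dx": 0,"dy": 0,"dz": 1,"rx": 0,"ry": 0,"rz": 0},
    {"dx": 0,"dy": 0,"dz": 1,"rx": 0,"ry": 0,"rz": 0},
    {"dx": 0,"dy": 0,"dz": 1,"rx": 0,"ry": 0,"rz": 0},
  ],
  claw=60,
)

```text
t: 26.75
tcp_pos: [0.5007, -0.1114, 0.218]
tool_rot: [0.994, -0.106, 0.0, -0.0]
force: [0.3, -0.8, 0.4]
finger_gap: 0.6
gripper_force: 0.0
```

```bash
python3 - <<'E'
from h import *
s=st();print(toh(s['tcp_pos']),s['tcp_pos']-[*tow(0,-.07),0])
E
```

```text
t 26.75 tcp [ 0.5007 -0.1114  0.218 ] yaw -12.18 F [ 0.3034 -0.8358  0.4071] gap 0.6 grip 0.0 q6 1.3461290797799912
[-0.0055 -0.1397] [-0.0203 -0.0669  0.218 ]
```

Bar 1 didn't move under a 9 N push, so it is on the stop. Next is bar 2. I'll place these with more gap to the wall, then slide them back while they're held.

Call:
move_arm(
  targets=[
    {"dx": 0.3,"dy": 0.9,"dz": 0,"rx": 0,"ry": 0,"rz": 0},
    {"dx": 0.2,"dy": 0.9,"dz": 0,"rx": 0,"ry": 0,"rz": 0},
    {"dx": 0.2,"dy": 0.8,"dz": 0,"rx": 0,"ry": 0,"rz": 0},
    {"dx": 0,"dy": 0,"dz": 0,"rx": 0,"ry": 0,"rz": 0},
    {"dx": 0,"dy": 0,"dz": 0,"rx": 0,"ry": 0,"rz": 0},
    {"dx": 0,"dy": 0,"dz": 0,"rx": 0,"ry": 0,"rz": 0},
    {"dx": 0,"dy": 0,"dz": 0,"rx": 0,"ry": 0,"rz": 0},
    {"dx": 0,"dy": 0,"dz": 0,"rx": 0,"ry": 0,"rz": 0},
    {"dx": 0,"dy": 0,"dz": 0,"rx": 0,"ry": 0,"rz": 0},
    {"dx": 0,"dy": 0,"dz": 0,"rx": 0,"ry": 0,"rz": 0},
  ],
)

```text
t: 28.0
tcp_pos: [0.5182, -0.0467, 0.2173]
tool_rot: [0.994, -0.106, 0.0, 0.0]
force: [-0.3, 0.2, 0.3]
finger_gap: 0.601
gripper_force: 0.0
```

```bash
python3 - <<'E'
from h import *
s=st();print(toh(s['tcp_pos']))
im,m=snap('wrist','w8.png')
print([np.round(proj(m,(*tow(x,y),.062))) for x in(-.05,.054,.094) for y in(-.14,-.07,0,.07)])
E
```

```text
t 28.0 tcp [ 0.5182 -0.0467  0.2173] yaw -12.2 F [-0.3033  0.2374  0.3023] gap 0.601 grip 0.0 q6 1.478907633740841
[-0.0023 -0.0727]
[array([342., 234.]), array([278., 234.]), array([215., 233.]), array([151., 233.]), array([349., 137.]), array([278., 137.]), array([208., 137.]), array([137., 137.]), array([352.,  94.]), array([278.,  94.]), array([204.,  93.]), array([130.,  93.])]
```

View pics/w8.png

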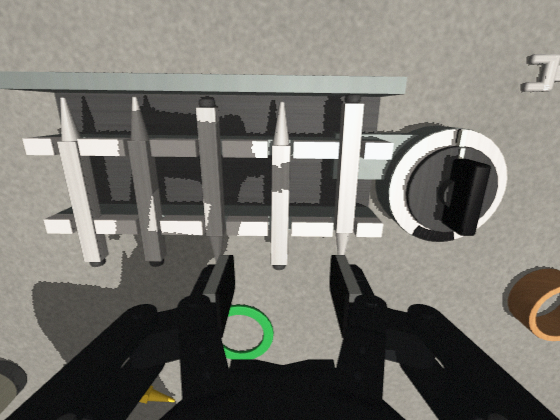

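The view confirms bar 1 is reversed, with its worn end at the wall at (353,96). The tips of bars 2, 4 and 5 are at (281,100), (136,98) and (65,98). Bar 3's worn end is at (208,98), and the wheel is still at the tick (461,140).

```bash
python3 - <<'E'
from h import *
m=cams.camera_model('wrist')
for n,f,mid in((2,(281,100),(281,195)),(4,(136,98),(148,195)),(5,(65,98),(84,190))):
    print(n,toh(ray(m,*f,.059))-[.09,0],toh(ray(m,*mid,.068)))
for n,f in((3,(208,106)),(1,(353,101))): print(n,'shoulder',toh(ray(m,*f,.068))-[.082,0])
E
```

```text
2 [-0.0015 -0.0726] [-0.0041 -0.0727]
4 [-0.0001  0.0667] [-0.0044  0.0647]
5 [-0.0003  0.1349] [0.0007 0.1297]
3 shoulder [ 0.0007 -0.004 ]
1 shoulder [ 0.0055 -0.1399]
```

Call:
move_arm(
  targets=[
    {"dx": 0,"dy": 0,"dz": -1,"rx": 0,"ry": 0,"rz": 0},
    {"dx": 0,"dy": 0,"dz": -1,"rx": 0,"ry": 0,"rz": 0},
    {"dx": 0,"dy": 0,"dz": -1,"rx": 0,"ry": 0,"rz": 0},
    {"dx": 0,"dy": 0,"dz": -1,"rx": 0,"ry": 0,"rz": 0},
    {"dx": 0,"dy": 0,"dz": -1,"rx": 0,"ry": 0,"rz": 0},
    {"dx": 0,"dy": 0,"dz": -1,"rx": 0,"ry": 0,"rz": 0},
    {"dx": 0,"dy": 0,"dz": -0.95,"rx": 0,"ry": 0,"rz": 0},
    {"dx": 0,"dy": 0,"dz": 0,"rx": 0,"ry": 0,"rz": 0},
    {"dx": 0,"dy": 0,"dz": 0,"rx": 0,"ry": 0,"rz": 0},
    {"dx": 0,"dy": 0,"dz": 0,"rx": 0,"ry": 0,"rz": 0},
  ],
)

```text
t: 29.3
tcp_pos: [0.5189, -0.0469, 0.0446]
tool_rot: [0.994, -0.106, 0.001, 0.0]
force: [-0.0, -0.8, 0.9]
finger_gap: 0.597
gripper_force: 0.0
```

Call:
move_arm(
  targets=[
    {"dx": 0,"dy": 0,"dz": 0,"rx": 0,"ry": 0,"rz": 0},
    {"dx": 0,"dy": 0,"dz": 0,"rx": 0,"ry": 0,"rz": 0},
    {"dx": 0,"dy": 0,"dz": 0,"rx": 0,"ry": 0,"rz": 0},
    {"dx": 0,"dy": 0,"dz": 0,"rx": 0,"ry": 0,"rz": 0},
    {"dx": 0,"dy": 0,"dz": 0,"rx": 0,"ry": 0,"rz": 0},
    {"dx": 0,"dy": 0,"dz": 0,"rx": 0,"ry": 0,"rz": 0},
    {"dx": 0,"dy": 0,"dz": 0.2,"rx": 0,"ry": 0,"rz": 0},
    {"dx": 0,"dy": 0,"dz": 0.4,"rx": 0,"ry": 0,"rz": 0},
    {"dx": 0,"dy": 0,"dz": 0.6,"rx": 0,"ry": 0,"rz": 0},
    {"dx": 0,"dy": 0,"dz": 0.8,"rx": 0,"ry": 0,"rz": 0},
  ],
  claw=0,
  newtons=90,
)

```text
t: 30.55
tcp_pos: [0.5179, -0.0466, 0.0944]
tool_rot: [0.994, -0.106, -0.0, -0.0]
force: [0.3, 0.2, -3.1]
finger_gap: 0.194
gripper_force: 87.8
```

```bash
python3 - <<'E'
from h import *
s=st(); print(toh(s['tcp_pos']),1e3*(np.array(tow(-.014,-.07))-s['tcp_pos'][:2]))
E
```

```text
t 30.55 tcp [ 0.5179 -0.0466  0.0944] yaw -12.2 F [ 0.2588  0.214  -3.1237] gap 0.194 grip 87.80801653862 q6 1.4789149111364022
[-0.0026 -0.0726] [-10.576    5.0027]
```

Call:
move_arm(
  targets=[
    {"dx": 0,"dy": 0,"dz": 0.8,"rx": 0,"ry": 0,"rz": 0},
    {"dx": -0.22,"dy": 0.1,"dz": 0.8,"rx": 0,"ry": 0,"rz": 0},
    {"dx": -0.2,"dy": 0.1,"dz": 0.6,"rx": 0,"ry": 0,"rz": 0.2},
    {"dx": 0,"dy": 0,"dz": 0,"rx": 0,"ry": 0,"rz": 0.3},
    {"dx": 0,"dy": 0,"dz": 0,"rx": 0,"ry": 0,"rz": 0.3},
    {"dx": 0,"dy": 0,"dz": 0,"rx": 0,"ry": 0,"rz": 0.3},
    {"dx": 0,"dy": 0,"dz": 0,"rx": 0,"ry": 0,"rz": 0.3},
    {"dx": 0,"dy": 0,"dz": 0,"rx": 0,"ry": 0,"rz": 0.3},
    {"dx": 0,"dy": 0,"dz": 0,"rx": 0,"ry": 0,"rz": 0.3},
    {"dx": 0,"dy": 0,"dz": 0,"rx": 0,"ry": 0,"rz": 0.3},
  ],
)

```text
t: 31.8
tcp_pos: [0.5074, -0.0416, 0.1494]
tool_rot: [0.878, 0.478, 0.0, 0.0]
force: [-0.6, 0.4, -2.5]
finger_gap: 0.19
gripper_force: 87.8
```

Call:
move_arm(
  targets=[
    {"dx": 0,"dy": 0,"dz": 0,"rx": 0,"ry": 0,"rz": 0.32},
    {"dx": 0,"dy": 0,"dz": 0,"rx": 0,"ry": 0,"rz": 0.32},
    {"dx": 0,"dy": 0,"dz": 0,"rx": 0,"ry": 0,"rz": 0.32},
    {"dx": 0,"dy": 0,"dz": 0,"rx": 0,"ry": 0,"rz": 0.32},
    {"dx": 0,"dy": 0,"dz": 0,"rx": 0,"ry": 0,"rz": 0.32},
    {"dx": 0,"dy": 0,"dz": 0,"rx": 0,"ry": 0,"rz": 0.32},
    {"dx": 0,"dy": 0,"dz": 0,"rx": 0,"ry": 0,"rz": 0.32},
    {"dx": 0,"dy": 0,"dz": 0,"rx": 0,"ry": 0,"rz": 0.32},
    {"dx": 0,"dy": 0,"dz": 0,"rx": 0,"ry": 0,"rz": 0.32},
    {"dx": 0,"dy": 0,"dz": 0,"rx": 0,"ry": 0,"rz": 0.32},
  ],
)

```text
t: 33.05
tcp_pos: [0.5074, -0.0416, 0.1494]
tool_rot: [0.232, 0.973, -0.0, 0.0]
force: [-0.7, 0.2, -1.4]
finger_gap: 0.188
gripper_force: 87.8
```

```bash
python3 - <<'E'
from h import *
s=st(); print(toh(s['tcp_pos']),1e3*(np.array(tow(-.014,-.07))-s['tcp_pos'][:2]))
E
```

```text
t 33.05 tcp [ 0.5074 -0.0416  0.1494] yaw 153.12 F [-0.7455  0.1994 -1.4404] gap 0.188 grip 87.80956506729126 q6 -1.4031122495237767
[-0.0139 -0.07  ] [-0.088  -0.0102]
```

Call:
move_arm(
  targets=[
    {"dx": 0,"dy": 0,"dz": 0,"rx": 0,"ry": 0,"rz": 0.24},
    {"dx": 0,"dy": 0,"dz": 0,"rx": 0,"ry": 0,"rz": 0.24},
    {"dx": 0,"dy": 0,"dz": -0.9,"rx": 0,"ry": 0,"rz": 0},
    {"dx": 0,"dy": 0,"dz": -0.9,"rx": 0,"ry": 0,"rz": 0},
    {"dx": 0,"dy": 0,"dz": -0.9,"rx": 0,"ry": 0,"rz": 0},
    {"dx": 0,"dy": 0,"dz": -0.5,"rx": 0,"ry": 0,"rz": 0},
    {"dx": 0,"dy": 0,"dz": -0.4,"rx": 0,"ry": 0,"rz": 0},
    {"dx": 0,"dy": 0,"dz": -0.3,"rx": 0,"ry": 0,"rz": 0},
    {"dx": 0,"dy": 0,"dz": -0.24,"rx": 0,"ry": 0,"rz": 0},
    {"dx": 0,"dy": 0,"dz": 0,"rx": 0,"ry": 0,"rz": 0},
  ],
)

```text
t: 34.3
tcp_pos: [0.5078, -0.0417, 0.045]
tool_rot: [0.111, 0.994, -0.0, 0.0]
force: [0.1, 0.2, -2.6]
finger_gap: 0.185
gripper_force: 87.9
```

```bash
python3 - <<'E'
from h import *
s=st(); print(toh(s['tcp_pos']),s['ft_torque'])
E
```

```text
t 34.3 tcp [ 0.5078 -0.0417  0.045 ] yaw 167.2 F [ 0.1284  0.1632 -2.5922] gap 0.185 grip 87.93749928474426 q6 -1.6488779983824264
[-0.0135 -0.07  ] [ 0.0136 -0.0264 -0.0043]
```

It is seated with no contact. Now I'll slide it back to the stop.

Call:
move_arm(
  targets=[
    {"dx": 0.09,"dy": -0.02,"dz": -0.02,"rx": 0,"ry": 0,"rz": 0},
    {"dx": 0.09,"dy": -0.02,"dz": 0,"rx": 0,"ry": 0,"rz": 0},
    {"dx": 0.09,"dy": -0.02,"dz": 0,"rx": 0,"ry": 0,"rz": 0},
    {"dx": 0.09,"dy": -0.02,"dz": 0,"rx": 0,"ry": 0,"rz": 0},
    {"dx": 0.09,"dy": -0.02,"dz": 0,"rx": 0,"ry": 0,"rz": 0},
    {"dx": 0.09,"dy": -0.02,"dz": 0,"rx": 0,"ry": 0,"rz": 0},
    {"dx": 0.09,"dy": -0.02,"dz": 0,"rx": 0,"ry": 0,"rz": 0},
    {"dx": 0,"dy": 0,"dz": 0,"rx": 0,"ry": 0,"rz": 0},
    {"dx": 0,"dy": 0,"dz": 0,"rx": 0,"ry": 0,"rz": 0},
    {"dx": 0,"dy": 0,"dz": 0,"rx": 0,"ry": 0,"rz": 0},
  ],
)

```text
t: 35.55
tcp_pos: [0.5222, -0.0448, 0.0445]
tool_rot: [0.111, 0.994, 0.0, -0.001]
force: [-4.5, -0.0, 2.2]
finger_gap: 0.191
gripper_force: 88.2
```

Call:
move_arm(
  targets=[
    {"dx": 0.05,"dy": -0.01,"dz": 0,"rx": 0,"ry": 0,"rz": 0},
    {"dx": 0.05,"dy": -0.01,"dz": 0,"rx": 0,"ry": 0,"rz": 0},
    {"dx": 0,"dy": 0,"dz": 0,"rx": 0,"ry": 0,"rz": 0},
    {"dx": 0,"dy": 0,"dz": 0,"rx": 0,"ry": 0,"rz": 0},
    {"dx": 0,"dy": 0,"dz": 0,"rx": 0,"ry": 0,"rz": 0},
    {"dx": 0,"dy": 0,"dz": 0,"rx": 0,"ry": 0,"rz": 0},
    {"dx": 0,"dy": 0,"dz": 0,"rx": 0,"ry": 0,"rz": 0},
    {"dx": 0,"dy": 0,"dz": 0,"rx": 0,"ry": 0,"rz": 0},
    {"dx": 0,"dy": 0,"dz": 0,"rx": 0,"ry": 0,"rz": 0},
    {"dx": 0,"dy": 0,"dz": 0,"rx": 0,"ry": 0,"rz": 0},
  ],
)

```text
t: 36.8
tcp_pos: [0.5222, -0.0448, 0.0445]
tool_rot: [0.111, 0.994, 0.0, -0.004]
force: [-9.9, 0.3, 5.0]
finger_gap: 0.188
gripper_force: 88.9
```

```bash
python3 - <<'E'
from h import *
s=st(); print(toh(s['tcp_pos']),s['ft_torque'])
E
```

```text
t 36.8 tcp [ 0.5222 -0.0448  0.0445] yaw 167.23 F [-9.8849  0.3313  4.9542] gap 0.188 grip 88.8661515712738 q6 -1.6456725999753847
[ 0.0013 -0.07  ] [-0.1406  1.2422  0.0136]
```

It stopped against the wall with 10 N. I'll release and go to bar 3 to push it fully back, as it sits about 4 mm short.

Call:
move_arm(
  targets=[
    {"dx": 0,"dy": 0,"dz": 0,"rx": 0,"ry": 0,"rz": 0},
    {"dx": 0,"dy": 0,"dz": 0,"rx": 0,"ry": 0,"rz": 0},
    {"dx": -0.05,"dy": 0.01,"dz": 0,"rx": 0,"ry": 0,"rz": 0},
    {"dx": -0.05,"dy": 0.01,"dz": 0.6,"rx": 0,"ry": 0,"rz": 0},
    {"dx": 0,"dy": 0,"dz": 1,"rx": 0,"ry": 0,"rz": 0},
    {"dx": 0,"dy": 0,"dz": 1,"rx": 0,"ry": 0,"rz": 0},
    {"dx": 0,"dy": 0,"dz": 1,"rx": 0,"ry": 0,"rz": 0},
    {"dx": 0,"dy": 0,"dz": 1,"rx": 0,"ry": 0,"rz": 0},
    {"dx": 0,"dy": 0,"dz": 1,"rx": 0,"ry": 0,"rz": 0},
    {"dx": 0,"dy": 0,"dz": 1,"rx": 0,"ry": 0,"rz": 0},
  ],
  claw=60,
)

```text
t: 38.05
tcp_pos: [0.5234, -0.0451, 0.2115]
tool_rot: [0.111, 0.994, -0.0, 0.001]
force: [0.8, -0.3, -0.3]
finger_gap: 0.6
gripper_force: 0.0
```

Call:
move_arm(
  targets=[
    {"dx": 0.2,"dy": 0.9,"dz": 0,"rx": 0,"ry": 0,"rz": 0},
    {"dx": 0.2,"dy": 0.9,"dz": 0,"rx": 0,"ry": 0,"rz": 0},
    {"dx": 0.2,"dy": 0.9,"dz": 0,"rx": 0,"ry": 0,"rz": 0},
    {"dx": 0,"dy": 0,"dz": 0,"rx": 0,"ry": 0,"rz": 0},
    {"dx": 0,"dy": 0,"dz": 0,"rx": 0,"ry": 0,"rz": 0},
    {"dx": 0,"dy": 0,"dz": 0,"rx": 0,"ry": 0,"rz": 0},
    {"dx": 0,"dy": 0,"dz": 0,"rx": 0,"ry": 0,"rz": 0},
    {"dx": 0,"dy": 0,"dz": 0,"rx": 0,"ry": 0,"rz": 0},
    {"dx": 0,"dy": 0,"dz": 0,"rx": 0,"ry": 0,"rz": 0},
    {"dx": 0,"dy": 0,"dz": 0,"rx": 0,"ry": 0,"rz": 0},
  ],
)

```text
t: 39.3
tcp_pos: [0.5384, 0.0223, 0.2095]
tool_rot: [0.111, 0.994, -0.0, -0.0]
force: [0.5, 1.0, 0.2]
finger_gap: 0.603
gripper_force: 0.0
```

```bash
python3 - <<'E'
from h import *
s=st();print(toh(s['tcp_pos']))
im,m=snap('wrist','w9.png')
print([np.round(proj(m,(*tow(x,y),.068))) for x in(-.042,0,.042) for y in(-.14,-.07,0,.07,.14)])
E
```

```text
t 39.3 tcp [0.5384 0.0223 0.2095] yaw 167.2 F [0.4653 1.0287 0.1582] gap 0.603 grip 0.0 q6 -1.5134017323139297
[ 0.0026 -0.0009]
[array([137., 149.]), array([210., 149.]), array([284., 148.]), array([357., 148.]), array([430., 147.]), array([144., 192.]), array([214., 191.]), array([284., 191.]), array([354., 190.]), array([424., 190.]), array([151., 230.]), array([217., 230.]), array([284., 229.]), array([351., 229.]), array([418., 228.])]
```

View pics/w9.png

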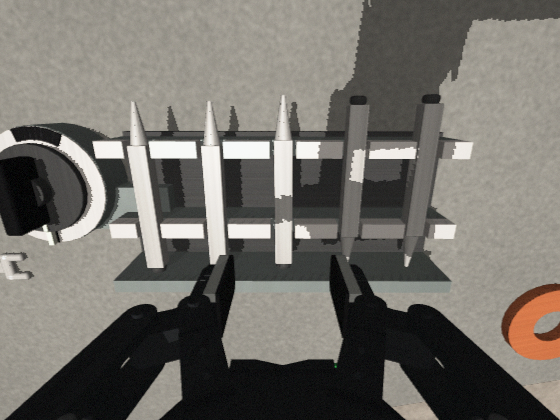

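Bars 1, 2 and 3 show points at the front, at (135,102), (210,101) and (283,95). Bar 3 sits about 5 mm further forward, so I'll grip it and slide it to the stop. Bars 4 (357,100) and 5 (431,99) still have their blunt ends out.

Call:
move_arm(
  targets=[
    {"dx": -0.2,"dy": 0.04,"dz": -1,"rx": 0,"ry": 0,"rz": 0},
    {"dx": -0.2,"dy": 0.04,"dz": -1,"rx": 0,"ry": 0,"rz": 0},
    {"dx": 0,"dy": 0,"dz": -1,"rx": 0,"ry": 0,"rz": 0},
    {"dx": 0,"dy": 0,"dz": -1,"rx": 0,"ry": 0,"rz": 0},
    {"dx": 0,"dy": 0,"dz": -1,"rx": 0,"ry": 0,"rz": 0},
    {"dx": 0,"dy": 0,"dz": -1,"rx": 0,"ry": 0,"rz": 0},
    {"dx": 0,"dy": 0,"dz": -0.55,"rx": 0,"ry": 0,"rz": 0},
    {"dx": 0,"dy": 0,"dz": 0,"rx": 0,"ry": 0,"rz": 0},
    {"dx": 0,"dy": 0,"dz": 0,"rx": 0,"ry": 0,"rz": 0},
    {"dx": 0,"dy": 0,"dz": 0,"rx": 0,"ry": 0,"rz": 0},
  ],
)

```text
t: 40.6
tcp_pos: [0.5291, 0.0243, 0.0467]
tool_rot: [0.111, 0.994, -0.0, 0.001]
force: [-0.1, 0.0, -0.5]
finger_gap: 0.598
gripper_force: 0.0
```

Call:
move_arm(
  targets=[
    {"dx": 0,"dy": 0,"dz": 0,"rx": 0,"ry": 0,"rz": 0},
    {"dx": 0,"dy": 0,"dz": 0,"rx": 0,"ry": 0,"rz": 0},
    {"dx": 0,"dy": 0,"dz": 0,"rx": 0,"ry": 0,"rz": 0},
    {"dx": 0,"dy": 0,"dz": 0,"rx": 0,"ry": 0,"rz": 0},
    {"dx": 0,"dy": 0,"dz": 0,"rx": 0,"ry": 0,"rz": 0},
    {"dx": 0.08,"dy": -0.02,"dz": 0,"rx": 0,"ry": 0,"rz": 0},
    {"dx": 0.08,"dy": -0.02,"dz": 0,"rx": 0,"ry": 0,"rz": 0},
    {"dx": 0.08,"dy": -0.02,"dz": 0,"rx": 0,"ry": 0,"rz": 0},
    {"dx": 0,"dy": 0,"dz": 0,"rx": 0,"ry": 0,"rz": 0},
    {"dx": 0,"dy": 0,"dz": 0,"rx": 0,"ry": 0,"rz": 0},
  ],
  claw=0,
  newtons=50,
)

```text
t: 41.85
tcp_pos: [0.5287, 0.0245, 0.0465]
tool_rot: [0.111, 0.994, 0.001, -0.006]
force: [-10.6, 3.7, 14.9]
finger_gap: 0.197
gripper_force: 51.4
```

```bash
python3 - <<'E'
from h import *
s=st(); print(toh(s['tcp_pos']),s['ft_torque'])
E
```

```text
t 41.85 tcp [0.5287 0.0245 0.0465] yaw 167.21 F [-10.5669   3.7466  14.8827] gap 0.197 grip 51.432026624679565 q6 -1.5135466838750993
[-0.0073 -0.0009] [ 0.4473  1.1358 -0.0808]
```

It hasn't moved, because the tool presses down on it with 15 N. I'll ease up 2 mm and push a little more.

Call:
move_arm(
  targets=[
    {"dx": 0,"dy": 0,"dz": 0.04,"rx": 0,"ry": 0,"rz": 0},
    {"dx": 0,"dy": 0,"dz": 0.04,"rx": 0,"ry": 0,"rz": 0},
    {"dx": 0,"dy": 0,"dz": 0,"rx": 0,"ry": 0,"rz": 0},
    {"dx": 0.04,"dy": -0.01,"dz": 0,"rx": 0,"ry": 0,"rz": 0},
    {"dx": 0.04,"dy": -0.01,"dz": 0,"rx": 0,"ry": 0,"rz": 0},
    {"dx": 0,"dy": 0,"dz": 0,"rx": 0,"ry": 0,"rz": 0},
    {"dx": 0,"dy": 0,"dz": 0,"rx": 0,"ry": 0,"rz": 0},
    {"dx": 0,"dy": 0,"dz": 0,"rx": 0,"ry": 0,"rz": 0},
    {"dx": 0,"dy": 0,"dz": 0,"rx": 0,"ry": 0,"rz": 0},
    {"dx": 0,"dy": 0,"dz": 0,"rx": 0,"ry": 0,"rz": 0},
  ],
)

```text
t: 43.1
tcp_pos: [0.5338, 0.0229, 0.0473]
tool_rot: [0.111, 0.994, 0.0, -0.003]
force: [-5.7, 1.8, -1.2]
finger_gap: 0.202
gripper_force: 49.2
```

```bash
python3 - <<'E'
from h import *
s=st(); print(toh(s['tcp_pos']),s['ft_torque'])
E
```

```text
t 43.1 tcp [0.5338 0.0229 0.0473] yaw 167.21 F [-5.6641  1.7833 -1.2128] gap 0.202 grip 49.18049097061157 q6 -1.5139701629678073
[-0.0019 -0.0013] [ 0.2387  0.6574 -0.0093]
```

Call:
move_arm(
  targets=[
    {"dx": 0.05,"dy": -0.01,"dz": 0,"rx": 0,"ry": 0,"rz": 0},
    {"dx": 0.05,"dy": -0.01,"dz": 0,"rx": 0,"ry": 0,"rz": 0},
    {"dx": 0.02,"dy": 0,"dz": 0,"rx": 0,"ry": 0,"rz": 0},
    {"dx": 0,"dy": 0,"dz": 0,"rx": 0,"ry": 0,"rz": 0},
    {"dx": 0,"dy": 0,"dz": 0,"rx": 0,"ry": 0,"rz": 0},
    {"dx": 0,"dy": 0,"dz": 0,"rx": 0,"ry": 0,"rz": 0},
    {"dx": 0,"dy": 0,"dz": 0,"rx": 0,"ry": 0,"rz": 0},
    {"dx": 0,"dy": 0,"dz": 0,"rx": 0,"ry": 0,"rz": 0},
    {"dx": 0,"dy": 0,"dz": 0,"rx": 0,"ry": 0,"rz": 0},
    {"dx": 0,"dy": 0,"dz": 0,"rx": 0,"ry": 0,"rz": 0},
  ],
)

```text
t: 44.35
tcp_pos: [0.5338, 0.023, 0.0471]
tool_rot: [0.111, 0.994, 0.0, -0.006]
force: [-11.1, 2.6, 1.8]
finger_gap: 0.199
gripper_force: 49.6
```

```bash
python3 - <<'E'
from h import *
s=st(); print(toh(s['tcp_pos']),s['ft_torque'])
E
```

```text
t 44.35 tcp [0.5338 0.023  0.0471] yaw 167.21 F [-11.0892   2.5681   1.7801] gap 0.199 grip 49.62145686149597 q6 -1.513768435754005
[-0.0019 -0.0013] [ 0.1738  1.1819 -0.02  ]
```

Bar 3 is on the stop. I'll release it and move to bar 4.

Call:
move_arm(
  targets=[
    {"dx": 0,"dy": 0,"dz": 0,"rx": 0,"ry": 0,"rz": 0},
    {"dx": 0,"dy": 0,"dz": 0,"rx": 0,"ry": 0,"rz": 0},
    {"dx": -0.05,"dy": 0.01,"dz": 0,"rx": 0,"ry": 0,"rz": 0},
    {"dx": -0.05,"dy": 0.01,"dz": 0.6,"rx": 0,"ry": 0,"rz": 0},
    {"dx": 0,"dy": 0,"dz": 1,"rx": 0,"ry": 0,"rz": 0},
    {"dx": 0,"dy": 0,"dz": 1,"rx": 0,"ry": 0,"rz": 0},
    {"dx": 0.22,"dy": 0.9,"dz": 0.7,"rx": 0,"ry": 0,"rz": 0},
    {"dx": 0.22,"dy": 0.9,"dz": 0,"rx": 0,"ry": 0,"rz": 0},
    {"dx": 0.2,"dy": 0.9,"dz": 0,"rx": 0,"ry": 0,"rz": 0},
    {"dx": 0,"dy": 0,"dz": 0,"rx": 0,"ry": 0,"rz": 0},
  ],
  claw=60,
)

```text
t: 45.6
tcp_pos: [0.5534, 0.091, 0.1315]
tool_rot: [0.11, 0.994, 0.0, 0.001]
force: [-0.4, 0.4, 0.6]
finger_gap: 0.6
gripper_force: 0.0
```

```bash
python3 - <<'E'
from h import *
s=st();print(toh(s['tcp_pos']))
im,m=snap('wrist','w10.png')
g=im.max(2).astype(int)
for x in(-.05,-.02,.02):
    y=np.arange(.03,.11,.002);print(x,[g[int(round(v)),int(round(u))] for u,v in(proj(m,(*tow(x,k),.068)) for k in y)])
x=np.arange(-.105,-.07,.002);print([g[int(round(v)),int(round(u))] for u,v in(proj(m,(*tow(k,.07),.062)) for k in x)])
E
```

```text
t 45.6 tcp [0.5534 0.091  0.1315] yaw 167.34 F [-0.4223  0.4212  0.6373] gap 0.6 grip 0.0 q6 -1.385966723024411
[0.0026 0.0694]
-0.05 [np.int64(107), np.int64(110), np.int64(107), np.int64(107), np.int64(107), np.int64(109), np.int64(111), np.int64(110), np.int64(110), np.int64(110), np.int64(108), np.int64(110), np.int64(109), np.int64(109), np.int64(183), np.int64(188), np.int64(250), np.int64(251), np.int64(250), np.int64(250), np.int64(248), np.int64(246), np.int64(244), np.int64(239), np.int64(219), np.int64(87), np.int64(110), np.int64(88), np.int64(92), np.int64(90), np.int64(92), np.int64(88), np.int64(89), np.int64(91), np.int64(89), np.int64(88), np.int64(90), np.int64(89), np.int64(89), np.int64(89)]
-0.02 [np.int64(89), np.int64(87), np.int64(86), np.int64(87), np.int64(91), np.int64(86), np.int64(87), np.int64(88), np.int64(84), np.int64(84), np.int64(89), np.int64(87), np.int64(85), np.int64(86), np.int64(88), np.int64(101), np.int64(244), np.int64(248), np.int64(247), np.int64(245), np.int64(245), np.int64(243), np.int64(239), np.int64(236), np.int64(126), np.int64(38)
[... 339 characters left out ...]
63), np.int64(66), np.int64(66), np.int64(64), np.int64(64), np.int64(67), np.int64(104), np.int64(123), np.int64(130), np.int64(123), np.int64(121), np.int64(124), np.int64(124), np.int64(126), np.int64(122), np.int64(82), np.int64(59), np.int64(64), np.int64(59), np.int64(58), np.int64(59), np.int64(61), np.int64(59), np.int64(56), np.int64(59), np.int64(56), np.int64(60), np.int64(57), np.int64(58), np.int64(62), np.int64(61)]
[np.int64(167), np.int64(172), np.int64(167), np.int64(166), np.int64(171), np.int64(169), np.int64(175), np.int64(167), np.int64(98), np.int64(92), np.int64(88), np.int64(80), np.int64(166), np.int64(250), np.int64(250), np.int64(250), np.int64(251), np.int64(250)]
```

Bar 4's centre is at about (0.001, 0.0695), so I'm lined up. I'll descend and grip.

Call:
move_arm(
  targets=[
    {"dx": -0.1,"dy": 0.02,"dz": -0.8,"rx": 0,"ry": 0,"rz": 0},
    {"dx": 0,"dy": 0,"dz": -0.9,"rx": 0,"ry": 0,"rz": 0},
    {"dx": 0,"dy": 0,"dz": -0.9,"rx": 0,"ry": 0,"rz": 0},
    {"dx": 0,"dy": 0,"dz": -0.7,"rx": 0,"ry": 0,"rz": 0},
    {"dx": 0,"dy": 0,"dz": -0.15,"rx": 0,"ry": 0,"rz": 0},
    {"dx": 0,"dy": 0,"dz": 0,"rx": 0,"ry": 0,"rz": 0},
    {"dx": 0,"dy": 0,"dz": 0,"rx": 0,"ry": 0,"rz": 0},
    {"dx": 0,"dy": 0,"dz": 0,"rx": 0,"ry": 0,"rz": 0},
    {"dx": 0,"dy": 0,"dz": 0,"rx": 0,"ry": 0,"rz": 0},
    {"dx": 0,"dy": 0,"dz": 0,"rx": 0,"ry": 0,"rz": 0},
  ],
)

```text
t: 46.9
tcp_pos: [0.5505, 0.0904, 0.0443]
tool_rot: [0.111, 0.994, 0.0, 0.0]
force: [0.4, -0.4, -0.3]
finger_gap: 0.601
gripper_force: 0.0
```

Call:
move_arm(
  targets=[
    {"dx": 0,"dy": 0,"dz": 0,"rx": 0,"ry": 0,"rz": 0},
    {"dx": 0,"dy": 0,"dz": 0,"rx": 0,"ry": 0,"rz": 0},
    {"dx": 0,"dy": 0,"dz": 0,"rx": 0,"ry": 0,"rz": 0},
    {"dx": 0,"dy": 0,"dz": 0,"rx": 0,"ry": 0,"rz": 0},
    {"dx": 0,"dy": 0,"dz": 0,"rx": 0,"ry": 0,"rz": 0},
    {"dx": 0,"dy": 0,"dz": 0,"rx": 0,"ry": 0,"rz": 0},
    {"dx": 0,"dy": 0,"dz": 0.2,"rx": 0,"ry": 0,"rz": 0},
    {"dx": 0,"dy": 0,"dz": 0.4,"rx": 0,"ry": 0,"rz": 0},
    {"dx": 0,"dy": 0,"dz": 0.6,"rx": 0,"ry": 0,"rz": 0},
    {"dx": 0,"dy": 0,"dz": 0.8,"rx": 0,"ry": 0,"rz": 0},
  ],
  claw=0,
  newtons=90,
)

```text
t: 48.15
tcp_pos: [0.55, 0.0902, 0.0947]
tool_rot: [0.111, 0.994, -0.0, -0.001]
force: [-0.3, -0.6, -4.1]
finger_gap: 0.192
gripper_force: 87.9
```

```bash
python3 - <<'E'
from h import *
s=st(); print(toh(s['tcp_pos']),1e3*(np.array(tow(-.014,.07))-s['tcp_pos'][:2]))
E
```

```text
t 48.15 tcp [0.55   0.0902 0.0947] yaw 167.2 F [-0.3337 -0.6217 -4.1289] gap 0.192 grip 87.91205406188965 q6 -1.3850099838332763
[-0.0006  0.0679] [-12.6073   4.9702]
```

Call:
move_arm(
  targets=[
    {"dx": 0,"dy": 0,"dz": 0.8,"rx": 0,"ry": 0,"rz": 0},
    {"dx": -0.25,"dy": 0.1,"dz": 0.8,"rx": 0,"ry": 0,"rz": 0},
    {"dx": -0.25,"dy": 0.1,"dz": 0.6,"rx": 0,"ry": 0,"rz": -0.2},
    {"dx": 0,"dy": 0,"dz": 0,"rx": 0,"ry": 0,"rz": -0.3},
    {"dx": 0,"dy": 0,"dz": 0,"rx": 0,"ry": 0,"rz": -0.32},
    {"dx": 0,"dy": 0,"dz": 0,"rx": 0,"ry": 0,"rz": -0.32},
    {"dx": 0,"dy": 0,"dz": 0,"rx": 0,"ry": 0,"rz": -0.32},
    {"dx": 0,"dy": 0,"dz": 0,"rx": 0,"ry": 0,"rz": -0.32},
    {"dx": 0,"dy": 0,"dz": 0,"rx": 0,"ry": 0,"rz": -0.32},
    {"dx": 0,"dy": 0,"dz": 0,"rx": 0,"ry": 0,"rz": -0.32},
  ],
)

```text
t: 49.4
tcp_pos: [0.537, 0.0955, 0.1497]
tool_rot: [0.68, 0.733, -0.0, -0.0]
force: [-0.3, 0.5, -4.8]
finger_gap: 0.192
gripper_force: 87.9
```

Call:
move_arm(
  targets=[
    {"dx": 0,"dy": 0,"dz": 0,"rx": 0,"ry": 0,"rz": -0.32},
    {"dx": 0,"dy": 0,"dz": 0,"rx": 0,"ry": 0,"rz": -0.32},
    {"dx": 0,"dy": 0,"dz": 0,"rx": 0,"ry": 0,"rz": -0.32},
    {"dx": 0,"dy": 0,"dz": 0,"rx": 0,"ry": 0,"rz": -0.32},
    {"dx": 0,"dy": 0,"dz": 0,"rx": 0,"ry": 0,"rz": -0.32},
    {"dx": 0,"dy": 0,"dz": 0,"rx": 0,"ry": 0,"rz": -0.32},
    {"dx": 0,"dy": 0,"dz": 0,"rx": 0,"ry": 0,"rz": -0.32},
    {"dx": 0,"dy": 0,"dz": 0,"rx": 0,"ry": 0,"rz": -0.32},
    {"dx": 0,"dy": 0,"dz": 0,"rx": 0,"ry": 0,"rz": -0.32},
    {"dx": 0,"dy": 0,"dz": 0,"rx": 0,"ry": 0,"rz": -0.32},
  ],
)

```text
t: 50.65
tcp_pos: [0.5369, 0.0955, 0.1497]
tool_rot: [1.0, -0.015, -0.001, -0.0]
force: [-0.0, 0.3, -4.5]
finger_gap: 0.188
gripper_force: 87.9
```

```bash
python3 - <<'E'
from h import *
s=st(); print(toh(s['tcp_pos']),1e3*(np.array(tow(-.014,.07))-s['tcp_pos'][:2]))
E
```

```text
t 50.65 tcp [0.5369 0.0955 0.1497] yaw -1.71 F [-0.0241  0.2826 -4.5056] gap 0.188 grip 87.86221861839294 q6 1.5717123547240923
[-0.0146  0.0702] [ 0.497  -0.3472]
```

Another −10.7° of turn to go, then I'll lower and slide it.

Call:
move_arm(
  targets=[
    {"dx": 0,"dy": 0,"dz": 0,"rx": 0,"ry": 0,"rz": -0.18},
    {"dx": 0,"dy": 0,"dz": 0,"rx": 0,"ry": 0,"rz": -0.18},
    {"dx": 0,"dy": 0,"dz": -0.9,"rx": 0,"ry": 0,"rz": 0},
    {"dx": 0,"dy": 0,"dz": -0.9,"rx": 0,"ry": 0,"rz": 0},
    {"dx": 0,"dy": 0,"dz": -0.9,"rx": 0,"ry": 0,"rz": 0},
    {"dx": 0,"dy": 0,"dz": -0.5,"rx": 0,"ry": 0,"rz": 0},
    {"dx": 0,"dy": 0,"dz": -0.4,"rx": 0,"ry": 0,"rz": 0},
    {"dx": 0,"dy": 0,"dz": -0.3,"rx": 0,"ry": 0,"rz": 0},
    {"dx": 0,"dy": 0,"dz": -0.27,"rx": 0,"ry": 0,"rz": 0},
    {"dx": 0,"dy": 0,"dz": 0,"rx": 0,"ry": 0,"rz": 0},
  ],
)

```text
t: 51.9
tcp_pos: [0.5381, 0.0953, 0.0448]
tool_rot: [0.994, -0.106, 0.0, -0.0]
force: [-0.1, -0.0, -4.1]
finger_gap: 0.196
gripper_force: 88.2
```

```bash
python3 - <<'E'
from h import *
s=st(); print(toh(s['tcp_pos']),s['ft_torque'])
E
```

```text
t 51.9 tcp [0.5381 0.0953 0.0448] yaw -12.2 F [-0.1381 -0.0402 -4.0558] gap 0.196 grip 88.17761063575745 q6 1.7545493365987335
[-0.0133  0.0703] [-0.0297  0.0446  0.0191]
```

Call:
move_arm(
  targets=[
    {"dx": 0.09,"dy": -0.02,"dz": 0,"rx": 0,"ry": 0,"rz": 0},
    {"dx": 0.09,"dy": -0.02,"dz": 0,"rx": 0,"ry": 0,"rz": 0},
    {"dx": 0.09,"dy": -0.02,"dz": 0,"rx": 0,"ry": 0,"rz": 0},
    {"dx": 0.09,"dy": -0.02,"dz": 0,"rx": 0,"ry": 0,"rz": 0},
    {"dx": 0.09,"dy": -0.02,"dz": 0,"rx": 0,"ry": 0,"rz": 0},
    {"dx": 0.09,"dy": -0.02,"dz": 0,"rx": 0,"ry": 0,"rz": 0},
    {"dx": 0.09,"dy": -0.02,"dz": 0,"rx": 0,"ry": 0,"rz": 0},
    {"dx": 0,"dy": 0,"dz": 0,"rx": 0,"ry": 0,"rz": 0},
    {"dx": 0,"dy": 0,"dz": 0,"rx": 0,"ry": 0,"rz": 0},
    {"dx": 0,"dy": 0,"dz": 0,"rx": 0,"ry": 0,"rz": 0},
  ],
)

```text
t: 53.15
tcp_pos: [0.5535, 0.0919, 0.0448]
tool_rot: [0.994, -0.106, -0.0, 0.0]
force: [-0.0, -0.4, -3.8]
finger_gap: 0.193
gripper_force: 88.2
```

```bash
python3 - <<'E'
from h import *
s=st(); print(toh(s['tcp_pos']),s['ft_torque'])
E
```

```text
t 53.15 tcp [0.5535 0.0919 0.0448] yaw -12.19 F [-0.0223 -0.3583 -3.7501] gap 0.193 grip 88.17660212516785 q6 1.7490364209582303
[0.0024 0.0703] [0.0035 0.0111 0.0197]
```

Call:
move_arm(
  targets=[
    {"dx": 0.05,"dy": -0.01,"dz": -0.03,"rx": 0,"ry": 0,"rz": 0},
    {"dx": 0.05,"dy": -0.01,"dz": 0,"rx": 0,"ry": 0,"rz": 0},
    {"dx": 0.05,"dy": -0.01,"dz": 0,"rx": 0,"ry": 0,"rz": 0},
    {"dx": 0.05,"dy": -0.01,"dz": 0,"rx": 0,"ry": 0,"rz": 0},
    {"dx": 0,"dy": 0,"dz": 0,"rx": 0,"ry": 0,"rz": 0},
    {"dx": 0,"dy": 0,"dz": 0,"rx": 0,"ry": 0,"rz": 0},
    {"dx": 0,"dy": 0,"dz": 0,"rx": 0,"ry": 0,"rz": 0},
    {"dx": 0,"dy": 0,"dz": 0,"rx": 0,"ry": 0,"rz": 0},
    {"dx": 0,"dy": 0,"dz": 0,"rx": 0,"ry": 0,"rz": 0},
    {"dx": 0,"dy": 0,"dz": 0,"rx": 0,"ry": 0,"rz": 0},
  ],
)

```text
t: 54.4
tcp_pos: [0.5557, 0.0914, 0.0444]
tool_rot: [0.994, -0.106, -0.003, 0.0]
force: [-7.6, 1.4, 5.0]
finger_gap: 0.189
gripper_force: 89.4
```

```bash
python3 - <<'E'
from h import *
s=st(); print(toh(s['tcp_pos']),s['ft_torque'])
E
```

```text
t 54.4 tcp [0.5557 0.0914 0.0444] yaw -12.19 F [-7.6484  1.4033  4.9571] gap 0.189 grip 89.41110849380493 q6 1.7475951943260144
[0.0047 0.0703] [0.2111 0.9325 0.0109]
```

Bar 4 is on the stop. Next is bar 5.

Call:
move_arm(
  targets=[
    {"dx": 0,"dy": 0,"dz": 0,"rx": 0,"ry": 0,"rz": 0},
    {"dx": 0,"dy": 0,"dz": 0,"rx": 0,"ry": 0,"rz": 0},
    {"dx": -0.05,"dy": 0.01,"dz": 0,"rx": 0,"ry": 0,"rz": 0},
    {"dx": -0.05,"dy": 0.01,"dz": 0.6,"rx": 0,"ry": 0,"rz": 0},
    {"dx": 0,"dy": 0,"dz": 1,"rx": 0,"ry": 0,"rz": 0},
    {"dx": 0,"dy": 0,"dz": 1,"rx": 0,"ry": 0,"rz": 0},
    {"dx": 0.13,"dy": 0.9,"dz": 1,"rx": 0,"ry": 0,"rz": 0},
    {"dx": 0.13,"dy": 0.9,"dz": 0,"rx": 0,"ry": 0,"rz": 0},
    {"dx": 0.12,"dy": 0.8,"dz": 0,"rx": 0,"ry": 0,"rz": 0},
    {"dx": 0,"dy": 0,"dz": 0,"rx": 0,"ry": 0,"rz": 0},
  ],
  claw=60,
)

```text
t: 55.65
tcp_pos: [0.5656, 0.1576, 0.1343]
tool_rot: [0.994, -0.105, 0.0, -0.0]
force: [0.8, 0.3, -0.1]
finger_gap: 0.599
gripper_force: 0.0
```

```bash
python3 - <<'E'
from h import *
s=st();print(toh(s['tcp_pos']))
im,m=snap('wrist','w11.png')
g=im.max(2).astype(int)
S=lambda P:' '.join(str(g[int(round(v)),int(round(u))]) for u,v in P)
for x in(.03,.02,0.,-.02):
    print(x,S(proj(m,(*tow(x,k),.068)) for k in np.arange(.11,.17,.002)))
print(S(proj(m,(*tow(k,.137),.059)) for k in np.arange(.07,.1,.001)))
print(S(proj(m,(*tow(k,.07),.068)) for k in np.arange(.07,.1,.001)))
E
```

```text
t 55.65 tcp [0.5656 0.1576 0.1343] yaw -12.07 F [ 0.8314  0.2664 -0.0896] gap 0.599 grip 0.0 q6 1.8630459723576795
[0.0002 0.137 ]
0.03 94 91 93 94 93 78 39 40 44 145 247 250 246 242 239 240 240 121 94 37 37 37 39 40 38 40 43 35 39 42 63
0.02 90 93 91 88 89 76 38 37 41 72 119 121 121 119 120 122 121 120 92 41 43 40 42 42 39 41 39 38 40 42 70
0.0 88 86 86 86 81 88 83 85 87 87 121 122 122 118 123 126 120 112 99 40 37 36 40 39 40 38 40 40 40 43 71
-0.02 57 54 59 56 56 54 54 57 57 97 239 241 237 235 234 235 208 114 100 56 55 51 59 51 58 55 55 57 51 53 54
235 235 234 233 233 232 232 230 231 231 229 226 228 226 224 223 220 219 213 212 158 97 95 94 83 50 51 49 76 178
250 250 250 250 251 251 251 250 250 251 251 251 251 251 251 251 251 247 45 75 85 90 82 80 84 51 45 180 190 186
```

Bar 5's centre is at about (0.000, 0.137), and the tool is directly above it.

Call:
move_arm(
  targets=[
    {"dx": 0,"dy": 0,"dz": -0.9,"rx": 0,"ry": 0,"rz": 0},
    {"dx": 0,"dy": 0,"dz": -0.9,"rx": 0,"ry": 0,"rz": 0},
    {"dx": 0,"dy": 0,"dz": -0.9,"rx": 0,"ry": 0,"rz": 0},
    {"dx": 0,"dy": 0,"dz": -0.7,"rx": 0,"ry": 0,"rz": 0},
    {"dx": 0,"dy": 0,"dz": -0.2,"rx": 0,"ry": 0,"rz": 0},
    {"dx": 0,"dy": 0,"dz": 0,"rx": 0,"ry": 0,"rz": 0},
    {"dx": 0,"dy": 0,"dz": 0,"rx": 0,"ry": 0,"rz": 0},
    {"dx": 0,"dy": 0,"dz": 0,"rx": 0,"ry": 0,"rz": 0},
    {"dx": 0,"dy": 0,"dz": 0,"rx": 0,"ry": 0,"rz": 0},
    {"dx": 0,"dy": 0,"dz": 0,"rx": 0,"ry": 0,"rz": 0},
  ],
)

```text
t: 56.95
tcp_pos: [0.5658, 0.1564, 0.0443]
tool_rot: [0.994, -0.106, 0.0, -0.0]
force: [-0.1, -0.3, 0.0]
finger_gap: 0.598
gripper_force: 0.0
```

Call:
move_arm(
  targets=[
    {"dx": 0,"dy": 0,"dz": 0,"rx": 0,"ry": 0,"rz": 0},
    {"dx": 0,"dy": 0,"dz": 0,"rx": 0,"ry": 0,"rz": 0},
    {"dx": 0,"dy": 0,"dz": 0,"rx": 0,"ry": 0,"rz": 0},
    {"dx": 0,"dy": 0,"dz": 0,"rx": 0,"ry": 0,"rz": 0},
    {"dx": 0,"dy": 0,"dz": 0,"rx": 0,"ry": 0,"rz": 0},
    {"dx": 0,"dy": 0,"dz": 0,"rx": 0,"ry": 0,"rz": 0},
    {"dx": 0,"dy": 0,"dz": 0.2,"rx": 0,"ry": 0,"rz": 0},
    {"dx": 0,"dy": 0,"dz": 0.4,"rx": 0,"ry": 0,"rz": 0},
    {"dx": 0,"dy": 0,"dz": 0.6,"rx": 0,"ry": 0,"rz": 0},
    {"dx": 0,"dy": 0,"dz": 0.8,"rx": 0,"ry": 0,"rz": 0},
  ],
  claw=0,
  newtons=90,
)

```text
t: 58.2
tcp_pos: [0.5648, 0.1556, 0.0947]
tool_rot: [0.994, -0.106, -0.001, 0.001]
force: [-0.1, 0.0, -4.4]
finger_gap: 0.192
gripper_force: 88.3
```

```bash
python3 - <<'E'
from h import *
s=st(); print(toh(s['tcp_pos']),1e3*(np.array(tow(-.012,.14))-s['tcp_pos'][:2]))
E
```

```text
t 58.2 tcp [0.5648 0.1556 0.0947] yaw -12.14 F [-0.1364  0.0362 -4.4021] gap 0.192 grip 88.33945512771606 q6 1.862800902400597
[-0.0001  0.1349] [-10.4888   7.5277]
```

Call:
move_arm(
  targets=[
    {"dx": 0,"dy": 0,"dz": 0.8,"rx": 0,"ry": 0,"rz": 0},
    {"dx": -0.22,"dy": 0.15,"dz": 0.8,"rx": 0,"ry": 0,"rz": 0},
    {"dx": -0.2,"dy": 0.15,"dz": 0.6,"rx": 0,"ry": 0,"rz": 0.2},
    {"dx": 0,"dy": 0,"dz": 0,"rx": 0,"ry": 0,"rz": 0.32},
    {"dx": 0,"dy": 0,"dz": 0,"rx": 0,"ry": 0,"rz": 0.32},
    {"dx": 0,"dy": 0,"dz": 0,"rx": 0,"ry": 0,"rz": 0.32},
    {"dx": 0,"dy": 0,"dz": 0,"rx": 0,"ry": 0,"rz": 0.32},
    {"dx": 0,"dy": 0,"dz": 0,"rx": 0,"ry": 0,"rz": 0.32},
    {"dx": 0,"dy": 0,"dz": 0,"rx": 0,"ry": 0,"rz": 0.32},
    {"dx": 0,"dy": 0,"dz": 0,"rx": 0,"ry": 0,"rz": 0.32},
  ],
)

```text
t: 59.45
tcp_pos: [0.5542, 0.1637, 0.1498]
tool_rot: [0.86, 0.51, -0.001, 0.0]
force: [-0.3, -0.0, -3.8]
finger_gap: 0.192
gripper_force: 88.3
```

Call:
move_arm(
  targets=[
    {"dx": 0,"dy": 0,"dz": 0,"rx": 0,"ry": 0,"rz": 0.32},
    {"dx": 0,"dy": 0,"dz": 0,"rx": 0,"ry": 0,"rz": 0.32},
    {"dx": 0,"dy": 0,"dz": 0,"rx": 0,"ry": 0,"rz": 0.32},
    {"dx": 0,"dy": 0,"dz": 0,"rx": 0,"ry": 0,"rz": 0.32},
    {"dx": 0,"dy": 0,"dz": 0,"rx": 0,"ry": 0,"rz": 0.32},
    {"dx": 0,"dy": 0,"dz": 0,"rx": 0,"ry": 0,"rz": 0.32},
    {"dx": 0,"dy": 0,"dz": 0,"rx": 0,"ry": 0,"rz": 0.32},
    {"dx": 0,"dy": 0,"dz": 0,"rx": 0,"ry": 0,"rz": 0.32},
    {"dx": 0,"dy": 0,"dz": 0,"rx": 0,"ry": 0,"rz": 0.32},
    {"dx": 0,"dy": 0,"dz": 0,"rx": 0,"ry": 0,"rz": 0.32},
  ],
)

```text
t: 60.7
tcp_pos: [0.5541, 0.1637, 0.1498]
tool_rot: [0.196, 0.981, -0.0, -0.001]
force: [-0.1, 0.1, -3.9]
finger_gap: 0.189
gripper_force: 88.3
```

```bash
python3 - <<'E'
from h import *
s=st(); print(toh(s['tcp_pos']),1e3*(np.array(tow(-.012,.14))-s['tcp_pos'][:2]))
E
```

```text
t 60.7 tcp [0.5541 0.1637 0.1498] yaw 157.34 F [-0.1104  0.1085 -3.8963] gap 0.189 grip 88.34987998008728 q6 -1.0807573783074587
[-0.0124  0.1405] [ 0.2749 -0.5506]
```

Call:
move_arm(
  targets=[
    {"dx": 0,"dy": 0,"dz": 0,"rx": 0,"ry": 0,"rz": 0.17},
    {"dx": 0,"dy": -0.02,"dz": 0,"rx": 0,"ry": 0,"rz": 0.17},
    {"dx": 0,"dy": 0,"dz": -0.9,"rx": 0,"ry": 0,"rz": 0},
    {"dx": 0,"dy": 0,"dz": -0.9,"rx": 0,"ry": 0,"rz": 0},
    {"dx": 0,"dy": 0,"dz": -0.9,"rx": 0,"ry": 0,"rz": 0},
    {"dx": 0,"dy": 0,"dz": -0.5,"rx": 0,"ry": 0,"rz": 0},
    {"dx": 0,"dy": 0,"dz": -0.4,"rx": 0,"ry": 0,"rz": 0},
    {"dx": 0,"dy": 0,"dz": -0.3,"rx": 0,"ry": 0,"rz": 0},
    {"dx": 0,"dy": 0,"dz": -0.3,"rx": 0,"ry": 0,"rz": 0},
    {"dx": 0,"dy": 0,"dz": 0,"rx": 0,"ry": 0,"rz": 0},
  ],
)

```text
t: 61.95
tcp_pos: [0.5557, 0.1634, 0.0445]
tool_rot: [0.111, 0.994, 0.0, 0.001]
force: [0.5, -0.0, -1.4]
finger_gap: 0.185
gripper_force: 88.6
```

```bash
python3 - <<'E'
from h import *
s=st(); print(toh(s['tcp_pos']),s['ft_torque'])
E
```

```text
t 61.95 tcp [0.5557 0.1634 0.0445] yaw 167.2 F [ 0.4768 -0.0164 -1.4479] gap 0.185 grip 88.61376643180847 q6 -1.2542263695030462
[-0.0107  0.1406] [ 0.0546  0.0106 -0.0266]
```

Call:
move_arm(
  targets=[
    {"dx": 0.09,"dy": -0.02,"dz": 0,"rx": 0,"ry": 0,"rz": 0},
    {"dx": 0.09,"dy": -0.02,"dz": 0,"rx": 0,"ry": 0,"rz": 0},
    {"dx": 0.09,"dy": -0.02,"dz": 0,"rx": 0,"ry": 0,"rz": 0},
    {"dx": 0.09,"dy": -0.02,"dz": 0,"rx": 0,"ry": 0,"rz": 0},
    {"dx": 0.09,"dy": -0.02,"dz": 0,"rx": 0,"ry": 0,"rz": 0},
    {"dx": 0.09,"dy": -0.02,"dz": 0,"rx": 0,"ry": 0,"rz": 0},
    {"dx": 0.09,"dy": -0.02,"dz": 0,"rx": 0,"ry": 0,"rz": 0},
    {"dx": 0.09,"dy": -0.02,"dz": 0,"rx": 0,"ry": 0,"rz": 0},
    {"dx": 0,"dy": 0,"dz": 0,"rx": 0,"ry": 0,"rz": 0},
    {"dx": 0,"dy": 0,"dz": 0,"rx": 0,"ry": 0,"rz": 0},
  ],
)

```text
t: 63.2
tcp_pos: [0.57, 0.1599, 0.0445]
tool_rot: [0.111, 0.994, -0.0, -0.003]
force: [-7.3, 3.0, 6.6]
finger_gap: 0.194
gripper_force: 89.9
```

```bash
python3 - <<'E'
from h import *
s=st(); print(toh(s['tcp_pos']),s['ft_torque'])
E
```

```text
t 63.2 tcp [0.57   0.1599 0.0445] yaw 167.2 F [-7.2893  3.0185  6.5729] gap 0.194 grip 89.92565274238586 q6 -1.263864309509387
[0.004  0.1402] [ 0.3803  1.0265 -0.037 ]
```

Bar 5 is on the stop. I'll release, rise and cross to the wheel.

Call:
move_arm(
  targets=[
    {"dx": 0,"dy": 0,"dz": 0,"rx": 0,"ry": 0,"rz": 0},
    {"dx": 0,"dy": 0,"dz": 0,"rx": 0,"ry": 0,"rz": 0},
    {"dx": -0.05,"dy": 0.01,"dz": 0,"rx": 0,"ry": 0,"rz": 0},
    {"dx": -0.05,"dy": 0.01,"dz": 0.6,"rx": 0,"ry": 0,"rz": 0},
    {"dx": 0,"dy": 0,"dz": 1,"rx": 0,"ry": 0,"rz": 0},
    {"dx": 0,"dy": 0,"dz": 1,"rx": 0,"ry": 0,"rz": 0},
    {"dx": 0,"dy": 0,"dz": 1,"rx": 0,"ry": 0,"rz": 0},
    {"dx": 0,"dy": 0,"dz": 1,"rx": 0,"ry": 0,"rz": 0},
    {"dx": 0,"dy": 0,"dz": 1,"rx": 0,"ry": 0,"rz": 0},
    {"dx": 0,"dy": 0,"dz": 1,"rx": 0,"ry": 0,"rz": 0},
  ],
  claw=60,
)

```text
t: 64.45
tcp_pos: [0.5707, 0.1598, 0.211]
tool_rot: [0.111, 0.994, 0.0, 0.001]
force: [0.0, 0.3, 0.2]
finger_gap: 0.601
gripper_force: 0.0
```

Call:
move_arm(
  targets=[
    {"dx": -0.2,"dy": -1,"dz": 0,"rx": 0,"ry": 0,"rz": 0},
    {"dx": -0.2,"dy": -1,"dz": 0,"rx": 0,"ry": 0,"rz": 0},
    {"dx": -0.2,"dy": -1,"dz": 0,"rx": 0,"ry": 0,"rz": 0},
    {"dx": -0.2,"dy": -1,"dz": 0,"rx": 0,"ry": 0,"rz": 0},
    {"dx": -0.2,"dy": -1,"dz": 0,"rx": 0,"ry": 0,"rz": 0},
    {"dx": -0.2,"dy": -1,"dz": 0,"rx": 0,"ry": 0,"rz": 0},
    {"dx": -0.2,"dy": -1,"dz": 0,"rx": 0,"ry": 0,"rz": 0},
    {"dx": -0.2,"dy": -1,"dz": 0,"rx": 0,"ry": 0,"rz": 0},
    {"dx": 0,"dy": 0,"dz": 0,"rx": 0,"ry": 0,"rz": 0},
    {"dx": 0,"dy": 0,"dz": 0,"rx": 0,"ry": 0,"rz": 0},
  ],
)

```text
t: 65.7
tcp_pos: [0.5308, -0.0397, 0.2097]
tool_rot: [0.112, 0.994, 0.0, 0.0]
force: [0.2, -0.7, 0.2]
finger_gap: 0.599
gripper_force: 0.0
```

```bash
python3 - <<'E'
from h import *
s=st();print(toh(s['tcp_pos']),1e3*(np.array([.4785,-.2205,.078])-s['tcp_pos']))
im,m=snap('wrist','w12.png')
E
```

```text
t 65.7 tcp [ 0.5308 -0.0397  0.2097] yaw 167.18 F [ 0.2206 -0.7457  0.1777] gap 0.599 grip 0.0 q6 -1.6324778888292444
[ 0.0085 -0.0632] [ -52.2564 -180.7507 -131.6664]
```

View pics/w12.png

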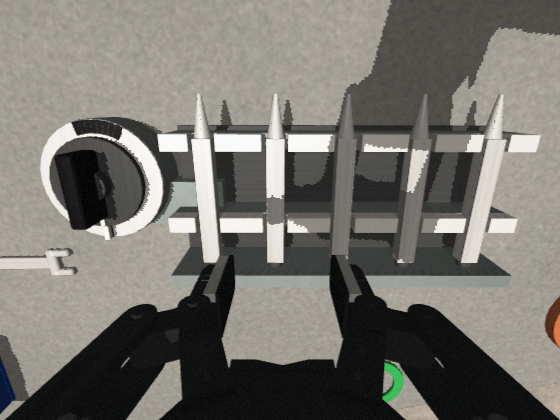

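All five bars lie in their notches with points at the front, tips at row ~94: (199,94), (276,94), (348,95), (424,95), (500,95). The wheel is still slack with its pointer at (109,230). Now to wind it.

Call:
move_arm(
  targets=[
    {"dx": -0.26,"dy": -0.9,"dz": 0,"rx": 0,"ry": 0,"rz": 0.02},
    {"dx": -0.26,"dy": -0.9,"dz": 0,"rx": 0,"ry": 0,"rz": 0},
    {"dx": -0.26,"dy": -0.9,"dz": 0,"rx": 0,"ry": 0,"rz": 0},
    {"dx": -0.26,"dy": -0.9,"dz": 0,"rx": 0,"ry": 0,"rz": 0},
    {"dx": -0.26,"dy": -0.9,"dz": 0,"rx": 0,"ry": 0,"rz": 0},
    {"dx": -0.26,"dy": -0.9,"dz": 0,"rx": 0,"ry": 0,"rz": 0},
    {"dx": -0.26,"dy": -0.9,"dz": 0,"rx": 0,"ry": 0,"rz": 0},
    {"dx": -0.26,"dy": -0.9,"dz": 0,"rx": 0,"ry": 0,"rz": 0},
    {"dx": 0,"dy": 0,"dz": 0,"rx": 0,"ry": 0,"rz": 0},
    {"dx": 0,"dy": 0,"dz": 0,"rx": 0,"ry": 0,"rz": 0},
  ],
)

```text
t: 67.0
tcp_pos: [0.4788, -0.219, 0.209]
tool_rot: [0.106, 0.994, 0.0, -0.0]
force: [0.0, 0.1, -0.3]
finger_gap: 0.598
gripper_force: 0.0
```

Call:
move_arm(
  targets=[
    {"dx": 0,"dy": 0,"dz": -0.8,"rx": 0,"ry": 0,"rz": 0},
    {"dx": 0,"dy": 0,"dz": -0.8,"rx": 0,"ry": 0,"rz": 0},
    {"dx": 0,"dy": 0,"dz": -0.8,"rx": 0,"ry": 0,"rz": 0},
    {"dx": 0,"dy": 0,"dz": -0.8,"rx": 0,"ry": 0,"rz": 0},
    {"dx": 0,"dy": 0,"dz": -0.8,"rx": 0,"ry": 0,"rz": 0},
    {"dx": 0,"dy": 0,"dz": -0.7,"rx": 0,"ry": 0,"rz": 0},
    {"dx": 0,"dy": 0,"dz": -0.5,"rx": 0,"ry": 0,"rz": 0},
    {"dx": 0,"dy": 0,"dz": 0,"rx": 0,"ry": 0,"rz": 0},
    {"dx": 0,"dy": 0,"dz": 0,"rx": 0,"ry": 0,"rz": 0},
    {"dx": 0,"dy": 0,"dz": 0,"rx": 0,"ry": 0,"rz": 0},
  ],
)

```text
t: 68.25
tcp_pos: [0.4791, -0.2204, 0.0798]
tool_rot: [0.106, 0.994, -0.0, 0.001]
force: [-0.3, -0.9, -0.5]
finger_gap: 0.602
gripper_force: 0.0
```

Call:
move_arm(
  targets=[
    {"dx": 0,"dy": 0,"dz": 0,"rx": 0,"ry": 0,"rz": 0},
    {"dx": 0,"dy": 0,"dz": 0,"rx": 0,"ry": 0,"rz": 0},
    {"dx": 0,"dy": 0,"dz": 0,"rx": 0,"ry": 0,"rz": 0},
    {"dx": 0,"dy": 0,"dz": 0,"rx": 0,"ry": 0,"rz": 0},
    {"dx": 0,"dy": 0,"dz": 0,"rx": 0,"ry": 0,"rz": 0},
    {"dx": 0,"dy": 0,"dz": 0,"rx": 0,"ry": 0,"rz": 0},
    {"dx": 0,"dy": 0,"dz": 0,"rx": 0,"ry": 0,"rz": 0},
    {"dx": 0,"dy": 0,"dz": 0,"rx": 0,"ry": 0,"rz": 0},
    {"dx": 0,"dy": 0,"dz": 0,"rx": 0,"ry": 0,"rz": 0},
    {"dx": 0,"dy": 0,"dz": 0,"rx": 0,"ry": 0,"rz": 0},
  ],
  claw=0,
  newtons=50,
)

```text
t: 69.5
tcp_pos: [0.4785, -0.2219, 0.0797]
tool_rot: [0.107, 0.994, -0.001, 0.0]
force: [-3.4, -4.9, 3.3]
finger_gap: 0.176
gripper_force: 49.4
```

```bash
python3 - <<'E'
from h import *
print(st()['ft_torque'])
E
```

```text
t 69.5 tcp [ 0.4785 -0.2219  0.0797] yaw 167.72 F [-3.3868 -4.9331  3.2766] gap 0.176 grip 49.39779996871948 q6 -1.9999490638806563
[-0.621   0.5238 -0.3565]
```

Call:
move_arm(
  targets=[
    {"dx": 0,"dy": -0.05,"dz": 0,"rx": 0,"ry": 0,"rz": -0.2},
    {"dx": 0,"dy": 0,"dz": 0,"rx": 0,"ry": 0,"rz": -0.3},
    {"dx": 0,"dy": 0,"dz": 0,"rx": 0,"ry": 0,"rz": -0.3},
    {"dx": 0,"dy": 0,"dz": 0,"rx": 0,"ry": 0,"rz": -0.3},
    {"dx": 0,"dy": 0,"dz": 0,"rx": 0,"ry": 0,"rz": -0.3},
    {"dx": 0,"dy": 0,"dz": 0,"rx": 0,"ry": 0,"rz": -0.3},
    {"dx": 0,"dy": 0,"dz": 0,"rx": 0,"ry": 0,"rz": -0.3},
    {"dx": 0,"dy": 0,"dz": 0,"rx": 0,"ry": 0,"rz": -0.3},
    {"dx": 0,"dy": 0,"dz": 0,"rx": 0,"ry": 0,"rz": -0.3},
    {"dx": 0,"dy": 0,"dz": 0,"rx": 0,"ry": 0,"rz": -0.3},
  ],
)

```text
t: 70.75
tcp_pos: [0.48, -0.2209, 0.0797]
tool_rot: [0.763, 0.647, 0.001, 0.001]
force: [3.4, 3.8, 2.4]
finger_gap: 0.172
gripper_force: 49.2
```

```bash
python3 - <<'E'
from h import *
print(st()['ft_torque'])
E
```

```text
t 70.75 tcp [ 0.48   -0.2209  0.0797] yaw 80.58 F [3.3662 3.8479 2.4182] gap 0.172 grip 49.20923352241516 q6 -0.4810077592653334
[ 0.6362 -0.5678  0.445 ]
```

Call:
move_arm(
  targets=[
    {"dx": 0,"dy": 0,"dz": 0,"rx": 0,"ry": 0,"rz": -0.3},
    {"dx": 0,"dy": 0,"dz": 0,"rx": 0,"ry": 0,"rz": -0.3},
    {"dx": 0,"dy": 0,"dz": 0,"rx": 0,"ry": 0,"rz": -0.3},
    {"dx": 0,"dy": 0,"dz": 0,"rx": 0,"ry": 0,"rz": -0.3},
    {"dx": 0,"dy": 0,"dz": 0,"rx": 0,"ry": 0,"rz": -0.3},
    {"dx": 0,"dy": 0,"dz": 0,"rx": 0,"ry": 0,"rz": -0.3},
    {"dx": 0,"dy": 0,"dz": 0,"rx": 0,"ry": 0,"rz": -0.3},
    {"dx": 0,"dy": 0,"dz": 0,"rx": 0,"ry": 0,"rz": -0.3},
    {"dx": 0,"dy": 0,"dz": 0,"rx": 0,"ry": 0,"rz": -0.3},
    {"dx": 0,"dy": 0,"dz": 0,"rx": 0,"ry": 0,"rz": 0},
  ],
)

```text
t: 72.0
tcp_pos: [0.4811, -0.2223, 0.0797]
tool_rot: [1.0, -0.002, 0.003, 0.001]
force: [5.6, 0.5, 0.5]
finger_gap: 0.174
gripper_force: 48.9
```

```bash
python3 - <<'E'
from h import *
print(st()['ft_torque'])
E
```

```text
t 72.0 tcp [ 0.4811 -0.2223  0.0797] yaw -0.27 F [5.6429 0.5017 0.5416] gap 0.174 grip 48.8819020986557 q6 0.9296580974105721
[ 0.0937 -0.6485 -0.0471]
```

Wound to about 2.93 rad. I'll go on another 18° to about 3.25 rad.

Call:
move_arm(
  targets=[
    {"dx": 0,"dy": 0,"dz": 0,"rx": 0,"ry": 0,"rz": -0.15},
    {"dx": 0,"dy": 0,"dz": 0,"rx": 0,"ry": 0,"rz": -0.15},
    {"dx": 0,"dy": 0,"dz": 0,"rx": 0,"ry": 0,"rz": -0.15},
    {"dx": 0,"dy": 0,"dz": 0,"rx": 0,"ry": 0,"rz": -0.15},
    {"dx": 0,"dy": 0,"dz": 0,"rx": 0,"ry": 0,"rz": 0},
    {"dx": 0,"dy": 0,"dz": 0,"rx": 0,"ry": 0,"rz": 0},
    {"dx": 0,"dy": 0,"dz": 0,"rx": 0,"ry": 0,"rz": 0},
    {"dx": 0,"dy": 0,"dz": 0,"rx": 0,"ry": 0,"rz": 0},
    {"dx": 0,"dy": 0,"dz": 0,"rx": 0,"ry": 0,"rz": 0},
    {"dx": 0,"dy": 0,"dz": 0,"rx": 0,"ry": 0,"rz": 0},
  ],
)

```text
t: 73.25
tcp_pos: [0.481, -0.2227, 0.0797]
tool_rot: [0.987, -0.158, 0.003, 0.001]
force: [5.4, 0.1, -0.5]
finger_gap: 0.179
gripper_force: 48.8
```

```bash
python3 - <<'E'
from h import *
print(st()['ft_torque'])
E
```

```text
t 73.25 tcp [ 0.481  -0.2227  0.0797] yaw -18.15 F [ 5.4484  0.1131 -0.5237] gap 0.179 grip 48.83738100528717 q6 1.2420340676603199
[ 0.0717 -0.5804  0.2129]
```

Call:
move_arm(
  targets=[
    {"dx": 0,"dy": 0,"dz": 0,"rx": 0,"ry": 0,"rz": 0},
    {"dx": 0,"dy": 0,"dz": 0,"rx": 0,"ry": 0,"rz": 0},
    {"dx": 0,"dy": 0,"dz": 0,"rx": 0,"ry": 0,"rz": 0},
    {"dx": 0,"dy": 0,"dz": 0,"rx": 0,"ry": 0,"rz": 0},
    {"dx": 0,"dy": 0,"dz": 0.6,"rx": 0,"ry": 0,"rz": 0},
    {"dx": 0,"dy": 0,"dz": 1,"rx": 0,"ry": 0,"rz": 0},
    {"dx": 0,"dy": 0,"dz": 1,"rx": 0,"ry": 0,"rz": 0},
    {"dx": 0,"dy": 0,"dz": 1,"rx": 0,"ry": 0,"rz": 0},
    {"dx": 0,"dy": 0,"dz": 1,"rx": 0,"ry": 0,"rz": 0},
    {"dx": 0,"dy": 0,"dz": 1,"rx": 0,"ry": 0,"rz": 0},
  ],
  claw=60,
)

```text
t: 74.5
tcp_pos: [0.4786, -0.2213, 0.221]
tool_rot: [0.987, -0.158, 0.0, 0.0]
force: [0.7, -0.8, -0.7]
finger_gap: 0.601
gripper_force: 0.0
```

Call:
move_arm(
  targets=[
    {"dx": -0.5,"dy": -1,"dz": 0.2,"rx": 0,"ry": 0,"rz": 0},
    {"dx": -0.5,"dy": -1,"dz": 0.2,"rx": 0,"ry": 0,"rz": 0},
    {"dx": -0.5,"dy": -1,"dz": 0.2,"rx": 0,"ry": 0,"rz": 0},
    {"dx": -0.5,"dy": -1,"dz": 0.2,"rx": 0,"ry": 0,"rz": 0},
    {"dx": -0.5,"dy": -1,"dz": 0.2,"rx": 0,"ry": 0,"rz": 0},
    {"dx": -0.5,"dy": -1,"dz": 0,"rx": 0,"ry": 0,"rz": 0},
    {"dx": -0.5,"dy": -1,"dz": 0,"rx": 0,"ry": 0,"rz": 0},
    {"dx": -0.5,"dy": -1,"dz": 0,"rx": 0,"ry": 0,"rz": 0},
    {"dx": 0,"dy": -1,"dz": 0,"rx": 0,"ry": 0,"rz": 0},
    {"dx": 0,"dy": -1,"dz": 0,"rx": 0,"ry": 0,"rz": 0},
  ],
)

```text
t: 75.75
tcp_pos: [0.3783, -0.472, 0.2453]
tool_rot: [0.987, -0.158, 0.0, 0.0]
force: [-0.1, -0.4, -0.1]
finger_gap: 0.597
gripper_force: 0.0
```

```bash
python3 - <<'E'
from h import *
st();im,m=snap('top','t13.png');snap('side','s13.png')
a=cv2.resize(cv2.imread('pics/t13.png')[145:250,215:415],(800,420),interpolation=cv2.INTER_CUBIC)
cv2.imwrite('pics/c13.png',a)
E
```

```text
t 75.75 tcp [ 0.3783 -0.472   0.2453] yaw -18.22 F [-0.0596 -0.3574 -0.0797] gap 0.597 grip 0.0 q6 0.8090450547888859
```

View pics/c13.png

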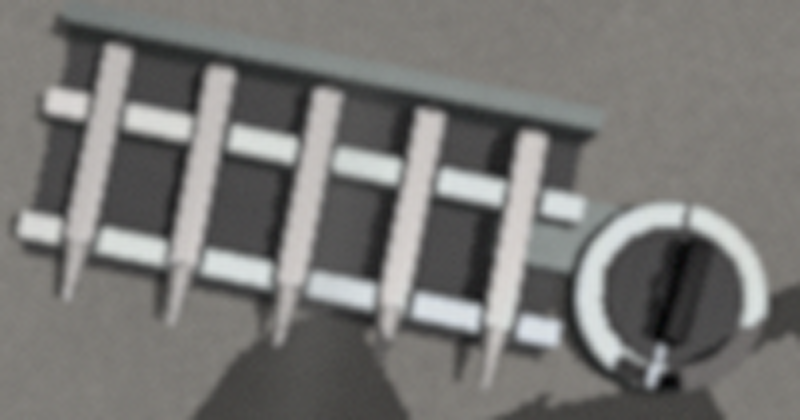

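All five bars show their points at the front, with tips at (67,297), (172,322), (278,343), (388,338) and (487,385), and their back ends at the wall. The pointer at (657,365) lies inside the dark arc (612–680, 375). I'll hand in.

```bash
python3 -c "
from station import order
print(order.sign_off())"
```

```text
the job is handed in; nothing more can be done
None
```

I slackened the wheel to its mark, turned bars 1, 2, 4 and 5 end for end, and pushed bar 3 back to the stop, so all five bars show fresh points at the front. I then wound the wheel to about 3.25 rad, with the pointer in the dark arc, and handed the job in at about 76 s. The arm never went near the bottle or jar, though I took no final picture of them, and sign-off returned no verdict.

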